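Turn the upside-down battery tray over on the closet shelf

ROBOT

A 6-joint arm with a two-finger parallel gripper is mounted at the origin on the work surface. World frame = base frame: x ahead of the robot, y to its left, z up, the work surface at z = 0. Lengths are in m, angles in rad, forces in N, time in s.
With the tool pointing down it reaches from about 0.4 to 0.925 m from the base axis. Payload 3.4 kg.
Tool frame: the origin (TCP) lies between the finger pads; the fingertips stand 17 mm ahead of it and the grasp point (between the pads) lies 2 mm behind it (ctrl.tcp_to_tips is the distance from the TCP to the fingertips, in m); z points along the fingers, y is the line along which they close (so a half turn about z gives the same grasp; the last joint's range is limited). The gripper opens to 85 mm and grips with 20 to 120 N. Pads are 22 mm wide; open, the fingers measure 114 mm over their backs; the gripper's body (76 mm by 85 mm) begins 54 mm behind the grasp point. The pads swing forward as they close: fully open they stand 13 mm farther back than shut.
Start: joints at [1.095, 0.307, 1.506, -0, 1.328, -0.073], TCP at [0.225, 0.529, 0.248] pointing down, gripper open.
Joint ranges: [-3.12, 3.12], [-1.05, 2.28], [0.14, 2.33], [-1.42, 4.57], [0.1, 2.73], [-2.68, 2.68]. Speed limits (rad/s): [2.57, 2.57, 3.14, 3.14, 3.14, 3.14].

INTERFACE

Orientations are given as [roll, pitch, yaw] about the fixed x, y, z axes, in that order (R = Rz(yaw) Ry(pitch) Rx(roll)).
In Python, from cell import ctrl gives the robot as it stands. The module is installed in compiled form; this text tells all that it offers.
- The arm moves only by the tool step_arm, never from a script. Its argument "motion" is a list of rows, each a list of 7 numbers: the shift along the tool's x, y, z in units of 750 mm (1.0 is 750 mm), then the turn, a rotation vector about the tool's x, y, z in units of 360 degrees (1.0 is 360 degrees), then the opening, from 0 (shut) to 1 (fully open). In form: [[dx, dy, dz, ax, ay, az, hand], ...]. A call has 1 to 10 rows; each row is the pose to reach, as a shift and turn from the pose commanded when the call began, along the tool's axes at that moment, turning the shorter way round; what a row does not reach only later rows make up. A row lasts 1/8 s, in which the tool goes at most 62.5 mm and 10.7 degrees, less where a joint would pass 70% of its speed; a pose out of reach is approached as far as the arm can. A call with a number of a shift or a turn outside -1 to 1 is refused whole. A call with a gripper value outside its range is refused whole. The fingers move at their own pace and stop on an object; the grip force is fixed at half the most. Time passes only in rows, so rows that repeat a pose let the fingers close. It gives the time, the measured TCP pose, the force, the opening and the grip force at its end, in the units of the state.
- ctrl.get_state(): the state, without advancing time (a new reading comes with each control period).
- ctrl.get_image(name): name is "scene" or "side" or "wrist"; returns a dict with "img" (480x640x3 uint8, red, green, blue), "depth" (480x640 float32, m along the optical axis (not along the pixel's ray), 0 where there is no reading), "fx", "fy", "cx", "cy" (pixels), "world_to_cam" (4x4, takes a point from world to camera coordinates). Camera axes: x right, y up, looking along -z (the intrinsics and any distortion apply to the point x, -y, -z); pixel columns grow to the right and rows downward; lengths in m; the calibration is good to about 2 mm. A picture is of the moment at which its call begins.
- ctrl.hand_in(): hands the job in; it is judged then, once.
Trained networks look in a picture, given as the dict that the camera call returned (one of the last four; its "shot" number tells which), for a name from the list of things; names that differ only in an ending like _2 or _b are one class to them, and where a whole thing is asked for, a point or a joint stands for the part that bears it (a point fixed in the world has none). Each returns a list of dicts, best first, with "conf" (0 to 1); they miss things now and then, are a little off and sometimes report something else, mostly with a low value. They report only what shows in the picture. A call takes as long as a camera call. They do not tell look-alikes from the thing itself.
- ctrl.trace(name, picture): "pixels" (480x640 bool, what is visible of it) and "position" ([row, column] in pixels, amid what is visible of it).
- ctrl.tip_of(name, picture): "position" ([row, column] in pixels: a listed point, or the origin of a listed thing).
The state is a dict: "time_s": time; "joint_positions": joint angles; "joint_velocities": joint speeds; "tau": joint torques, N m; "eef_pos": TCP position; "tool_rot": TCP orientation; "force": force on the tool from outside, world axes, zero at the start; "wrist_torque": the same for the moment, N m; "opening": finger opening in m; "grasp_force": force on a finger pad.
Only numpy, scipy, OpenCV 4.12 (cv2) and the standard library are available. Lean on these libraries where they do the work, as an engineer would, in place of code of your own. Each camera call takes 0.05 s, during which the arm holds its last target. There are 200 camera calls.

TASK

The bamboo battery tray lies upside down on the beech step shelf, pushed up to the raised strip along its back. Slide it out over the shelf's front edge while it is still upside down so that you can get under it, turn it over without letting it drop or flop, and leave it open side up on the shelf, pushed home square against the back strip so that the cells can go back in. Do not knock over or shift the other things.

Things in the scene. Friction and masses are not known exactly. Their poses are not given: they have to be found in the camera images.
- shelf: Fixed beech step shelf, 155 mm deep, 600 mm wide; board 20 mm thick, top 110 mm above the work surface, open below (end legs 280 mm left and right of the middle, set back 85 mm). Origin on the work surface right below the middle of the front edge (the long edge nearer the robot); x runs from front edge to back, y along the edge to the left. It may stand turned a little.
- shelf_stop (a point): Middle of the front face of the raised strip along the whole back of the shelf, at the level of the board's top: 140 mm behind the front edge. The strip stands 25 mm above the board and is 14 mm thick.
- tray: Loose flat dark-brown bamboo tray, 0.11 to 0.23 kg, 130 (its x) x 150 (its y) x 14 mm, centre of mass in the middle; too wide to grasp across. Origin at the centre of the rim plane (open side); z points from there to the plain bottom. At the start: open side down, z up, -x edge facing the shelf's front, +x edge 1 to 9 mm from the back strip. At the end z must point down.
- tray_bottom (a point): Centre of the tray's plain flat bottom (three thin dark grooves), 14 mm along +z from the tray's origin, facing up at the start. The open side has a 6 mm deep cork-lined recess with dark ribs in a flat rim, 20 mm wide on the -x and +x edges, 8 mm on the others. Matt finish that fingers grip well (friction about 1); it slides on the lacquered shelf (about 0.3) when pressed with some 12 N and dragged.
- cup: Bystander on the shelf: loose stainless steel cup, 72 mm across at the rim, 85 mm high; origin at the centre of its underside.
- bulb_a: Bystander on the shelf: loose white pear-shaped LED bulb in a cardboard carton sleeve 64 x 64 mm, 121 mm high in all; origin at the centre of its underside. Cup and bulb stand at opposite ends of the shelf, either way round.
- bulb_b: Bystander: a second bulb of the same make, on the work surface.
- remote: Bystander: loose red remote control, 150 x 45 x 18 mm, on the work surface; origin at the centre of its underside.
- cells: Bystander: small cardboard box of AA cells standing upright, 56 x 72 mm, 50 mm high, on the work surface; origin at the centre of its underside.
- torch: Bystander: loose blue torch standing on its head, 42 mm across, 125 mm high, on the work surface; origin at the centre of its underside.
Things that resemble listed ones, but are neither listed nor needed, are in the scene too. Of the things like the tray, leave any that is turquoise; of the rest the larger one is meant.

How it is judged:
On the way, in this order (a step that is already met when the one before it is completed fails the run):
1. the tray, still upside down and flat, sticks out at least 15 mm over the shelf's front edge (x of tray in the frame of shelf below 0.05 m and angle between tray's own z axis and vertical below 0.15 rad), for 0.2 s.
2. the tray has been turned over (angle between tray's own z axis and vertical above 2.2 rad), for 0.1 s.
At the end, for the whole second after the job is handed in: The tray lies at rest flat on the shelf, open side up (within 4 degrees), its long edge square to the back strip (within 4.5 degrees) and within 8 mm of it (angle between tray's own z axis and vertical above 3.07 rad and x of tray in the frame of shelf between 0.067 and 0.079 m and z of tray in the frame of shelf between 0.119 and 0.129 m and angle between the x axis of tray and the x axis of shelf, either way round below 0.08 rad and linear speed of tray below 0.02 m/s and angular speed of tray below 0.1 rad/s); the robot touches nothing.
It fails at once if the tray falls off the shelf (height (world z) of tray below 0.07 m).
It fails at once if the tray drops or flops over (turns faster than 10 rad/s or moves faster than 1 m/s) (angular speed of tray above 10 rad/s or linear speed of tray above 1 m/s).
It fails at once if a bystander is shifted by more than 25 mm or tipped (distance of any of cup, bulb_a, bulb_b, remote, cells, torch from where it was at the start of the episode above 0.025 m or angle between any of cup, bulb_a, bulb_b, torch's own z axis and vertical above 0.5 rad).
It also fails if it takes over 72 s, if anything falls off the work surface, if the arm or the gripper's body presses on something with over 40 N, if the wrist force passes 120 N, or if a joint passes its speed limit or range.

## Working session

There is one attempt and no reset: what is moved stays moved. The work goes in short steps, Python scripts to look and compute and a tool call to move; the robot and the scene stay as the last step left them, time stands still between calls to the robot, and variables do not carry over. Pictures are saved under pics/ and viewed, at most 10 in all, crops included, and the job is handed in when it is done.

Besides the shell and the picture viewer there is one more tool, called after "Call:" as name([rows], argument=value, ...), one row to a line, values as JSON. step_arm: Moves the arm, as the interface text tells. Shifts and turns lie within -1 to 1; 1 stands for 750 mm of shift or 360 degrees of turn. Its arguments: {"type":"object","properties":{"motion":{"type":"array","items":{"type":"array","items":{"type":"number","minimum":-1,"maximum":1}}}},"required":["motion"]}

```bash
mkdir -p pics
cat > h.py <<'E'
import numpy as np, cv2
from cell import ctrl
from scipy.spatial.transform import Rotation as R
def cloud(p):
    d=p["depth"]; v,u=np.mgrid[0:480,0:640]
    c=np.stack([(u-p["cx"])/p["fx"]*d,-(v-p["cy"])/p["fy"]*d,-d,np.ones_like(d)],-1)
    return (c@np.linalg.inv(p["world_to_cam"]).T)[...,:3]
def save(p,n): cv2.imwrite("pics/"+n,p["img"][...,::-1])
E
python3 - <<'E'
from h import *
np.set_printoptions(precision=4,suppress=True)
print(ctrl.get_state())
ims=[]
for n in ["scene","side"]:
    p=ctrl.get_image(n); save(p,n+"0.png"); W=cloud(p); ims.append(p["img"])
    print(n,[k for k in p if k not in("img","depth")], np.linalg.inv(p["world_to_cam"])[:3,3])
    for t in ["shelf","tray","cup","bulb_a","remote","cells","torch"]:
        for r in ctrl.trace(t,p)[:3]:
            m=r["pixels"]&(p["depth"]>0); q=W[m]
            print(t,round(r["conf"],2),np.round(r["position"]),m.sum(),np.median(q,0),np.percentile(q,2,axis=0),np.percentile(q,98,axis=0))
    for t in ["shelf_stop","tray_bottom","tray","shelf"]:
        for r in ctrl.tip_of(t,p)[:2]:
            a=np.round(r["position"]).astype(int); print("tip",t,round(r["conf"],2),a,W[a[0],a[1]] if 0<=a[0]<480 and 0<=a[1]<640 else None)
E
```

```text
{'time_s': 0.0, 'joint_positions': array([ 1.0955,  0.3076,  1.5077, -0.    ,  1.3284, -0.0735]), 'joint_velocities': array([-0.0005, -0.0005, -0.0008, -0.0004,  0.0008, -0.0003]), 'tau': array([  0.0024, -45.7559, -25.1915,   0.0003,   0.0134,  -0.    ]), 'eef_pos': array([0.2246, 0.5286, 0.2474]), 'tool_rot': array([-3.1396, -0.0001,  2.7398]), 'force': array([-0.3074, -0.3326, -0.6723]), 'wrist_torque': array([ 0.027 ,  0.0073, -0.006 ]), 'grasp_force': 0.0, 'opening': 0.08556894229981941}
scene ['fx', 'fy', 'cx', 'cy', 'world_to_cam', 'shot'] [ 0.9703 -0.3728  1.1049]
shelf 0.87 [301. 334.] 10498 [ 0.6415 -0.0964  0.1108] [ 0.5345 -0.3008  0.0963] [0.704  0.2745 0.1372]
tray 0.96 [245. 313.] 1276 [ 0.4358 -0.0073  0.0106] [ 0.3759 -0.0589  0.0025] [0.4879 0.0487 0.0154]
tray 0.8 [277. 363.] 3391 [0.6093 0.0033 0.1242] [ 0.5417 -0.0672  0.1116] [0.6723 0.0813 0.1286]
tray 0.7 [157. 348.] 1698 [0.2224 0.2639 0.0148] [0.1451 0.1867 0.0042] [0.2961 0.3424 0.0198]
cup 0.82 [217. 436.] 982 [0.6033 0.2328 0.1655] [0.572  0.1983 0.1168] [0.6366 0.265  0.197 ]
bulb_a 0.9 [328. 269.] 1346 
[... 1960 characters left out ...]
417.] 1031 [ 0.5937 -0.2623  0.1661] [ 0.5736 -0.2801  0.1147] [ 0.639  -0.2206  0.2308]
remote 0.8 [175. 287.] 474 [0.5566 0.4912 0.0163] [0.4851 0.4661 0.    ] [0.6342 0.5297 0.0259]
cells 0.82 [363. 355.] 685 [ 0.3803 -0.3094  0.0342] [ 0.3574 -0.3345 -0.0005] [ 0.4176 -0.2623  0.0531]
torch 0.91 [216. 253.] 319 [0.3598 0.3194 0.0592] [0.3446 0.3076 0.0011] [0.3786 0.3366 0.1272]
tip shelf_stop 0.65 [234 391] [ 0.665  -0.0186  0.1213]
tip tray_bottom 0.95 [282 320] [ 0.4342 -0.0023  0.0106]
tip tray_bottom 0.92 [233 369] [0.6079 0.0131 0.1244]
tip tray 0.78 [239 369] [ 0.596  -0.0073  0.1238]
tip tray 0.73 [253 220] [0.2086 0.2458 0.0143]
tip shelf 0.68 [274 352] [ 0.5416 -0.0082 -0.0065]
```

View pics/scene0.png

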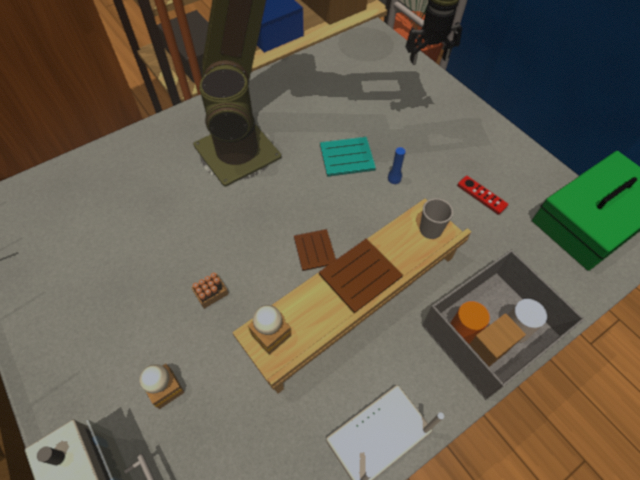

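Run:
```python
from h import *
np.set_printoptions(precision=4,suppress=True)
# strip top & board plane fits; tray rect
for n in ["scene","side"]:
    p=ctrl.get_image(n); W=cloud(p)
    S=[r for r in ctrl.trace("shelf",p)][0]["pixels"]
    q=W[S&(p["depth"]>0)]
    st=q[(q[:,2]>0.131)&(q[:,0]>0.62)&(q[:,2]<.141)]
    bd=q[(abs(q[:,2]-.11)<0.005)]
    for nm,a in [("strip",st),("board",bd)]:
        print(n,nm,len(a),cv2.minAreaRect((a[:,:2]*1000).astype(np.float32)))
    # front edge: per y-bin min x of board
    ys=np.arange(-.27,.26,.03); e=[(y,np.percentile(bd[abs(bd[:,1]-y)<.012,0],3)) for y in ys if (abs(bd[:,1]-y)<.012).sum()>15]
    e=np.array(e); c=np.polyfit(e[:,0],e[:,1],1); print("front edge x=%.4f%+.4f y"%(c[1],c[0]), np.round((e[:,1]-np.polyval(c,e[:,0]))*1000,1))
    if len(st)>50:
        print("strip mid fit",np.polyfit(st[:,1],st[:,0],1))
    for r in ctrl.trace("tray",p):
        a=W[r["pixels"]&(p["depth"]>0)]
        if np.median(a[:,2])>.1:
            a=a[abs(a[:,2]-.124)<.005]; print("tray",cv2.minAreaRect((a[:,:2]*1000).astype(np.float32)),a.mean(0)); break
```

```text
scene strip 1591 ((658.7531127929688, -4.10174560546875), (65.82061767578125, 599.6717529296875), 3.317652940750122)
scene board 8002 ((614.0675048828125, -5.5145263671875), (157.03189086914062, 602.111328125), 3.2623729705810547)
front edge x=0.5671-0.0973 y [-37.6  50.9  -1.4 -33.5 -31.6 -30.6 -29.3 -10.1 121.  123.9 -21.9 -22.
 -20.4 -18.9 -19.6 -18.9]
strip mid fit [-0.0576  0.6838]
tray ((605.6602172851562, 7.776206970214844), (131.51644897460938, 151.92434692382812), 3.867159366607666) [0.6078 0.0049 0.1244]
side strip 655 ((665.921875, -17.393402099609375), (52.999420166015625, 580.6429443359375), 3.840365171432495)
side board 3801 ((609.324462890625, -8.53936767578125), (156.5243682861328, 605.7907104492188), 3.7441775798797607)
front edge x=0.5365-0.0552 y [ 0.2  0.1 -0.1 -1.1  0.6  1.4  0.8 -0.5 -2.6 -0.8  2.5  0.2  0.6 -0.8
 -0.3]
strip mid fit [-0.0584  0.681 ]
tray ((602.3455810546875, 5.523796081542969), (135.5704803466797, 157.30332946777344), 3.319359540939331) [0.6036 0.0022 0.1238]
```

The picture shows the large brown tray on the shelf at about (361,275), with the small brown look-alike in front at (315,250) and the turquoise one at (347,156). The cup is at (435,218) and bulb_a at (268,325). The shelf yaw is about 0.058 rad.

```bash
cat >> h.py <<'E'
TH=0.058; O=np.array([.534,-.0115,0]); SX=np.array([np.cos(TH),np.sin(TH),0]); SY=np.array([-np.sin(TH),np.cos(TH),0])
def S(x,y,z): return O+x*SX+y*SY+np.array([0,0,z])
def row(p,Rt=None):
    s=ctrl.get_state(); R0=R.from_euler('xyz',s["tool_rot"]); Rt=Rt or R0
    return np.round(np.r_[R0.inv().apply(p-s["eef_pos"])/.75,(R0.inv()*Rt).as_rotvec()/2/np.pi],4).tolist()
E
python3 - <<'E'
from h import *
D=R.from_euler('xyz',[np.pi,0,np.pi+TH])
print(row(S(.095,.014,.30),D)); print(row(S(.095,.014,.16),D))
E
```

```text
[-0.7665, -0.4294, -0.0689, -0.0, 0.0, -0.0732]
[-0.7665, -0.4294, 0.1178, -0.0, 0.0, -0.0732]
```

Call:
step_arm([
  [-0.08,-0.04,-0.07,0,0,-0.01,0],
  [-0.16,-0.09,-0.07,0,0,-0.02,0],
  [-0.24,-0.13,-0.07,0,0,-0.03,0],
  [-0.32,-0.18,-0.07,0,0,-0.04,0],
  [-0.4,-0.22,-0.07,0,0,-0.05,0],
  [-0.48,-0.27,-0.07,0,0,-0.06,0],
  [-0.56,-0.31,-0.07,0,0,-0.07,0],
  [-0.64,-0.36,-0.07,0,0,-0.0732,0],
  [-0.7,-0.39,-0.07,0,0,-0.0732,0],
  [-0.7665,-0.4294,-0.069,0,0,-0.0732,0],
])

```text
time_s: 2.75
eef_pos: [0.6, 0.0446, 0.3006]
tool_rot: [3.141, 0.001, -3.084]
force: [1.1, 0.9, 0.2]
opening: 0.0004
grasp_force: 0.0
```

Run:
```python
from h import *
np.set_printoptions(precision=4,suppress=True)
D=R.from_euler('xyz',[np.pi,0,np.pi+TH])
s=ctrl.get_state();print(s)
print(row(S(.095,.014,.150),D))
p=ctrl.get_image("wrist");save(p,"w1.png")
```

```text
{'time_s': 2.75, 'joint_positions': array([ 0.0037,  0.3102,  1.3675,  0.0004,  1.4631, -1.625 ]), 'joint_velocities': array([-0.7004,  0.3736, -0.5361,  0.0039,  0.1575, -0.6987]), 'tau': array([  1.6498, -50.3883, -24.8061,  -0.2976,   0.088 ,   0.7154]), 'eef_pos': array([0.6   , 0.0446, 0.3006]), 'tool_rot': array([ 3.1413,  0.0007, -3.0837]), 'force': array([1.0936, 0.9276, 0.2276]), 'wrist_torque': array([ 0.0352, -0.0149,  0.0131]), 'grasp_force': 0.0, 'opening': 0.00038779208581026783}
[-0.0343, -0.0509, 0.2008, 0.0, 0.0001, -0.0]
```

View pics/w1.png

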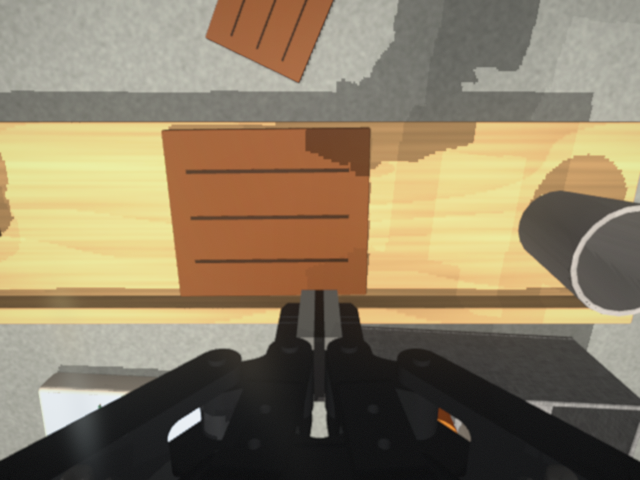

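The wrist picture shows the tray at about (165–370, 128–295), lying parallel to the shelf. The cup on the right is clear of the arm.

Call:
step_arm([
  [0,0,0,0,0,0,0],
  [0,0,0,0,0,0,0],
])

```text
time_s: 3.05
eef_pos: [0.5981, 0.047, 0.3002]
tool_rot: [3.141, -0.001, -3.083]
force: [-0.3, 0.7, 0.1]
opening: 0.0002
grasp_force: 0.0
```

Run:
```python
from h import *
np.set_printoptions(precision=4,suppress=True)
D=R.from_euler('xyz',[np.pi,0,np.pi+TH])
s=ctrl.get_state();print(s["eef_pos"],s["force"])
print(row(S(.095,.014,.150),D))
p=ctrl.get_image("wrist");W=cloud(p)
a=[W[r["pixels"]&(p["depth"]>0)] for r in ctrl.trace("tray",p)]
a=[x for x in a if np.median(x[:,2])>.1][0]; a=a[abs(a[:,2]-.124)<.005]
print(cv2.minAreaRect((a[:,:2]*1000).astype(np.float32)),(np.percentile(a@np.c_[SX,SY],[1,99],axis=0)-(O@np.c_[SX,SY])))
b=W[(abs(W[...,2]-.11)<.004)]; l=(b-O)@np.c_[SX,SY]; l=l[abs(l[:,0])<.05]
for y in [-.15,-.1,.12,.15]:
  print(y,np.percentile(l[abs(l[:,1]-y)<.01,0],1))
b=W[(abs(W[...,2]-.135)<.003)]; l=(b-O)@np.c_[SX,SY]
for y in [-.15,-.1,.12,.15]:
  k=l[abs(l[:,1]-y)<.01,0]; print(y,np.percentile(k[abs(k-.147)<.02],[2,98]))
```

```text
[0.5981 0.047  0.3002] [-0.3452  0.7039  0.1335]
[-0.037, -0.0544, 0.2001, 0.0001, -0.0002, 0.0001]
((603.7523803710938, 6.664772033691406), (130.3723602294922, 150.28590393066406), 3.8332722187042236) [[ 0.0063 -0.0589]
 [ 0.1331  0.0873]]
-0.15 0.0009337472273000001
-0.1 0.0009611195916919577
0.12 0.0011401958859070947
0.15 0.001155488338816778
-0.15 [0.1405 0.1541]
-0.1 [0.1406 0.154 ]
0.12 [0.1408 0.1542]
0.15 [0.1409 0.1542]
```

Call:
step_arm([
  [-0.037,-0.0544,0.05,0,0,0,0],
  [-0.037,-0.0544,0.12,0,0,0,0],
  [-0.037,-0.0544,0.18,0,0,0,0],
  [-0.037,-0.0544,0.2,0,0,0,0],
  [-0.037,-0.0544,0.207,0,0,0,0],
  [-0.037,-0.0544,0.212,0,0,0,0],
  [-0.037,-0.0544,0.213,0,0,0,0],
  [-0.037,-0.0544,0.213,0,0,0,0],
])

```text
time_s: 4.15
eef_pos: [0.6296, 0.0072, 0.1418]
tool_rot: [-3.141, 0.002, -3.083]
force: [0.1, 0.8, -0.1]
opening: -0.0002
grasp_force: 0.0
```

Call:
step_arm([
  [0,0,0.002,0,0,0,0],
  [0,0,0.002,0,0,0,0],
])

```text
time_s: 4.4
eef_pos: [0.6296, 0.0072, 0.1411]
tool_rot: [-3.141, 0.002, -3.084]
force: [-1.3, -0.9, 6.6]
opening: 0.0001
grasp_force: 3.7
```

Call:
step_arm([
  [0,0,0.002,0,0,0,0],
  [0,0,0.002,0,0,0,0],
])

```text
time_s: 4.65
eef_pos: [0.6296, 0.0072, 0.141]
tool_rot: [-3.141, 0.003, -3.084]
force: [-4.5, -0.7, 14.5]
opening: -0.0001
grasp_force: 7.4
```

Call:
step_arm([
  [0.006,0,0,0,0,0,0],
  [0.013,0,0,0,0,0,0],
  [0.02,0,0,0,0,0,0],
  [0.027,0,0,0,0,0,0],
  [0.027,0,0,0,0,0,0],
])

```text
time_s: 5.28
eef_pos: [0.6132, 0.0058, 0.1411]
tool_rot: [-3.141, 0.011, -3.084]
force: [3.3, -0.2, 7.2]
opening: 0.0
grasp_force: 4.1
```

```bash
cat >> h.py <<'E'
def tray(n="scene"):
    p=ctrl.get_image(n);W=cloud(p)
    a=[W[r["pixels"]&(p["depth"]>0)] for r in ctrl.trace("tray",p)]
    a=[x for x in a if np.median(x[:,2])>.1][0]; a=a[abs(a[:,2]-.124)<.006]
    l=(a-O)@np.c_[SX,SY]; print(n,"tray",cv2.minAreaRect((l*1000).astype(np.float32)),np.percentile(l,[1,99],axis=0).round(4).tolist())
    return p
E
python3 - <<'E'
from h import *
tray("scene");tray("side"); s=ctrl.get_state(); print(s["eef_pos"],(s["eef_pos"]-O)@np.c_[SX,SY],s["force"])
E
```

```text
scene tray ((56.34416198730469, 14.739692687988281), (131.0916290283203, 151.3450927734375), 0.47939544916152954) [[-0.0064, -0.0601], [0.1211, 0.0857]]
side tray ((54.50452423095703, 11.849761962890625), (161.1613006591797, 134.5079345703125), 89.2437515258789) [[-0.0106, -0.0635], [0.1183, 0.0861]]
[0.61320327 0.00577282 0.14106913] [0.08007135 0.01265256] [ 2.71992469e+00 -6.21651879e-03  8.83499015e+00]
```

Call:
step_arm([
  [0.006,0,0.001,0,0,0,0],
  [0.013,0,0.001,0,0,0,0],
  [0.02,0,0.001,0,0,0,0],
  [0.027,0,0.001,0,0,0,0],
  [0.034,0,0.001,0,0,0,0],
  [0.04,0,0.001,0,0,0,0],
  [0.045,0,0.001,0,0,0,0],
  [0.045,0,0.001,0,0,0,0],
])

```text
time_s: 6.48
eef_pos: [0.5813, 0.0038, 0.1411]
tool_rot: [-3.14, 0.015, -3.084]
force: [5.3, 0.2, 9.9]
opening: -0.0001
grasp_force: 5.2
```

Run:
```python
from h import *
tray("scene");s=ctrl.get_state(); print(s["eef_pos"],(s["eef_pos"]-O)@np.c_[SX,SY],s["force"])
```

```text
scene tray ((24.239994049072266, 14.025089263916016), (133.19589233398438, 150.63238525390625), 0.45484524965286255) [[-0.0393, -0.0602], [0.0894, 0.0863]]
[0.58132417 0.00375174 0.14106968] [0.04812869 0.01248283] [ 5.8152525  -0.08326418 10.38892319]
```

Call:
step_arm([
  [0,0,-0.02,0,0,0,0],
  [0,0,-0.08,0,0,0,0],
  [0.04,0,-0.16,0,0,0,0],
  [0.1,0,-0.22,0,0,0,0],
  [0.14,0,-0.28,0,0,0,0],
  [0.14,0,-0.28,0,0,0,0],
])

```text
time_s: 7.32
eef_pos: [0.4693, -0.0021, 0.3518]
tool_rot: [-3.14, 0.008, -3.084]
force: [0.9, -0.1, -0.2]
opening: 0.0
grasp_force: 0.0
```

```bash
cat > j.py <<'E'
from h import *
import json
s=ctrl.get_state(); print(s["eef_pos"].round(4),s["tool_rot"].round(4),s["joint_positions"].round(4))
open("log.jsonl","a").write(json.dumps([list(map(float,s[k])) for k in("joint_positions","eef_pos","tool_rot")])+"\n")
E
python3 j.py
```

```text
[ 0.4693 -0.0021  0.3518] [-3.1402  0.0079 -3.0838] [-9.4400e-02  8.3900e-02  1.5382e+00 -2.0000e-04  1.5115e+00 -1.7231e+00]
```

Call:
step_arm([
  [0,0,0,0,-0.03,0,0],
  [0,0,0,0,-0.06,0,0],
  [0,0,0,0,-0.08,0,0],
  [0,0,0,0,-0.08,0,0],
])

```text
time_s: 7.82
eef_pos: [0.4664, -0.0017, 0.3441]
tool_rot: [3.14, 0.497, -3.085]
force: [0.1, -0.5, -0.4]
opening: 0.0003
grasp_force: 0.0
```

```bash
python3 j.py
python3 - <<'E'
import json
from h import *
from scipy.optimize import least_squares
D=[json.loads(l) for l in open("log.jsonl")]
D+=[[[1.0955,.3076,1.5077,0,1.3284,-.0735],[.2246,.5286,.2474],[0,0,0]],[[.0037,.3102,1.3675,.0004,1.4631,-1.625],[.6,.0446,.3006],[0,0,0]]]
Q=np.array([d[0] for d in D]);P=np.array([d[1] for d in D])
r=np.hypot(P[:,0],P[:,1]);z=P[:,2]
a2=Q[:,1];a3=a2+Q[:,2];a5=a3+Q[:,4]
A=np.r_[np.c_[np.sin(a2),np.sin(a3),np.cos(a3),np.sin(a5),0*a2,1+0*a2],np.c_[np.cos(a2),np.cos(a3),-np.sin(a3),np.cos(a5),1+0*a2,0*a2]]
x,res,rk,sv=np.linalg.lstsq(A,np.r_[r,z],rcond=None); print("L1,L2,B,d6,h,a",x.round(4),rk,sv,(A@x-np.r_[r,z]).round(4))
x,res,rk,sv=np.linalg.lstsq(A[:,:5],np.r_[r,z],rcond=None); print("L1,L2,B,d6,h",x.round(4),rk,sv,(A[:,:5]@x-np.r_[r,z]).round(4))
E
```

```text
[ 0.4664 -0.0017  0.3441] [ 3.14    0.4969 -3.0853] [-0.1815 -0.1524  1.8872  0.1429  0.9271 -1.8669]
L1,L2,B,d6,h,a [0.6497 0.4153 0.113  0.3711 0.2097 0.0026] 6 [3.96069614 2.84906216 0.39172395 0.16336018 0.10105978 0.07337332] [-0.0004  0.0002 -0.0002  0.0004  0.0002 -0.0006  0.0003  0.0001]
L1,L2,B,d6,h [0.6501 0.4178 0.1129 0.3714 0.21  ] 5 [3.96066633 2.03165496 0.39172389 0.16305017 0.07394169] [-0.0004  0.0002 -0.0002  0.0005  0.0004 -0.0006  0.0001  0.0002]
```

```bash
cat > kin.py <<'E'
import json
from h import *
from scipy.optimize import least_squares
def fk(q,x):
    L1,L2,B,d6,h,a,e,c=x
    rz=lambda t:R.from_euler('z',t); ry=lambda t:R.from_euler('y',t)
    r1=rz(q[0]); r2=r1*ry(q[1]); r3=r2*ry(q[2]); r4=r3*rz(q[3]); r5=r4*ry(q[4]); r6=r5*rz(q[5]+c)
    return r1.apply([a,e,h])+r2.apply([0,0,L1])+r3.apply([B,0,L2])+r5.apply([0,0,d6]), r6
def fit():
    D=[json.loads(l) for l in open("log.jsonl")]
    D+=[[[1.0955,.3076,1.5077,0,1.3284,-.0735],[.2246,.5286,.2474],[-3.1396,0,2.7398]],[[.0037,.3102,1.3675,.0004,1.4631,-1.625],[.6,.0446,.3006],[3.1413,.0007,-3.0837]]]
    def f(x):
        o=[]
        for d in D:
            p,r=fk(d[0],x); o+=[p-d[1],(r.inv()*R.from_euler('xyz',d[2])).as_rotvec()*.3]
        return np.concatenate(o)
    s=min((least_squares(f,[.65,.417,.113,.37,.21,0,.042,c]) for c in(1.57,-1.57,0,3.14)),key=lambda s:s.cost)
    return s
E
python3 - <<'E'
from kin import *
np.set_printoptions(precision=4,suppress=True)
s=fit(); x=s.x; print(x,abs(s.fun).max())
lo=np.array([-3.12,-1.05,.14,-1.42,.1,-2.68]);hi=np.array([3.12,2.28,2.33,4.57,2.73,2.68])
rng=np.random.default_rng(0)
def ik(p,Rt,n=25):
    o=[]
    for _ in range(n):
        r=least_squares(lambda q:np.r_[fk(q,x)[0]-p,(fk(q,x)[1].inv()*Rt).as_rotvec()*.3],rng.uniform(lo,hi),bounds=(lo,hi))
        if r.cost<1e-8 and not any(np.allclose(r.x,k,atol=1e-2) for k in o): o.append(r.x)
    return o
for nm,z0 in (("fwd",SX),):
  for ysg in(1,-1):
    # tool z=SX, tool y = +-vertical
    Y=np.array([0,0,ysg*1.]); Rt=R.from_matrix(np.c_[np.cross(Y,z0),Y,z0])
    for X,Z in((-.023,.117),(-.1,.117),(-.023,.25),(-.1,.35),(-.023,.4)):
      print(ysg,X,Z,*ik(S(X,.0125,Z),Rt),sep="\n  ")
E
```

```text
[0.6463 0.4163 0.109  0.3541 0.192  0.0003 0.0422 1.5708] 4.642753113392286e-05
1
  -0.023
  0.117
1
  -0.1
  0.117
1
  -0.023
  0.25
1
  -0.1
  0.35
1
  -0.023
  0.4
-1
  -0.023
  0.117
-1
  -0.1
  0.117
-1
  -0.023
  0.25
-1
  -0.1
  0.35
-1
  -0.023
  0.4
```

```bash
cat >> kin.py <<'E'
X=np.array(fit().x)
lo=np.array([-3.12,-1.05,.14,-1.42,.1,-2.68]);hi=np.array([3.12,2.28,2.33,4.57,2.73,2.68])
rng=np.random.default_rng(0)
def ik(p,Rt,n=12,q0=None):
    o=[]
    for i in range(n):
        s=rng.uniform(lo,hi) if q0 is None else q0
        r=least_squares(lambda q:np.r_[fk(q,X)[0]-p,(fk(q,X)[1].inv()*Rt).as_rotvec()*.3],np.clip(s,lo+1e-3,hi-1e-3),bounds=(lo,hi),max_nfev=60)
        if r.cost<1e-7 and not any(np.allclose(r.x,k,atol=2e-2) for k in o): o.append(r.x)
    return o
def tool(phi,ys,tilt=0):
    z=np.cos(phi)*SX+np.sin(phi)*SY; Y=np.array([0,0,ys*1.]); return R.from_matrix(np.c_[np.cross(Y,z),Y,z])
E
cat > s.py <<'E'
from kin import *
np.set_printoptions(precision=2,suppress=True)
for deg in(40,50,60,70):
  for sg in(-1,1):
    for ys in(1,-1):
      y=.0125-sg*.055
      for Z in (.117,.36): print(sg*deg,ys,Z,*ik(S(-.022,y,Z),tool(np.radians(sg*deg),ys)))
E
timeout 500 python3 s.py
```

```text
-40 1 0.117
-40 1 0.36
-40 -1 0.117
-40 -1 0.36 [ 0.75  0.42  2.27  4.55  1.49 -0.44]
40 1 0.117
40 1 0.36 [-0.97  0.45  2.18  1.44  1.65 -2.63]
40 -1 0.117 [-0.97  1.05  2.24  1.42  1.55 -0.15]
40 -1 0.36 [-0.97  0.45  2.18  1.44  1.65  0.52]
-50 1 0.117
-50 1 0.36
-50 -1 0.117
-50 -1 0.36
50 1 0.117
50 1 0.36 [-0.93  0.49  2.04  1.33  1.74 -2.55]
50 -1 0.117 [-0.93  1.01  2.1   1.28  1.58  0.03]
50 -1 0.36 [-0.93  0.49  2.04  1.33  1.74  0.59]
-60 1 0.117
-60 1 0.36
-60 -1 0.117 [ 0.75  1.    2.06 -1.4   1.58 -0.08]
-60 -1 0.36
60 1 0.117
60 1 0.36 [-0.89  0.53  1.91  1.24  1.84 -2.49]
60 -1 0.117 [-0.89  0.99  1.96  1.15  1.65  0.17]
60 -1 0.36 [-0.89  0.53  1.91  1.24  1.84  0.65]
-70 1 0.117
-70 1 0.36 [ 0.72  0.54  1.88 -1.33  1.78  2.45]
-70 -1 0.117 [ 0.72  0.99  1.93 -1.26  1.64 -0.21]
-70 -1 0.36 [ 0.72  0.54  1.88 -1.33  1.78 -0.69]
70 1 0.117
70 1 0.36 [-0.84  0.58  1.78  1.16  1.94 -2.44]
70 -1 0.117 [-0.84  0.99  1.83  1.05  1.74  0.28]
70 -1 0.36 [-0.84  0.58  1.78  1.16  1.94  0.7 ]
```

```bash
cat > plan.py <<'E'
from kin import *
import itertools
UP=np.array([0,0,1.])
T0=R.from_matrix(np.c_[SX,SY,UP]); P0=S(.0245,.013,.110)
COR=np.array(list(itertools.product((-.065,.065),(-.075,.075),(0,.014))))
def grasp(phi,gx=-.045,gy=-.055): 
    return T0.apply([gx,gy,.007])+P0, tool(np.radians(phi),-1)
def rel(p,Rt): return T0.inv().apply(p-P0), T0.inv()*Rt
def final(beta,delta,psi,xb,yc):
    x=np.cos(psi)*SX+np.sin(psi)*SY; F=R.from_matrix(np.c_[x,np.cross(-UP,x),-UP])
    d=np.cos(delta)*SX+np.sin(delta)*SY
    F=R.from_rotvec(beta*np.cross(UP,d))*F
    c=F.apply(COR); o=np.zeros(3)
    o[2]=.111-c[:,2].min()
    o+= (xb-((c@SX).max()))*SX+ yc*SY + np.array([O[0],O[1],0]); 
    return o,F
def toolof(o,F,M): return F.apply(M[0])+o, F*M[1]
def margin(q): return np.min(np.r_[q-lo,hi-q])
E
cat > s2.py <<'E'
from plan import *
np.set_printoptions(precision=2,suppress=True)
r_=np.radians
for phi in(45,55):
  M=rel(*grasp(phi)); print(phi,"grasp",*ik(*grasp(phi),q0=[-.95,1,2.1,1.3,1.6,0],n=1))
  out=[]
  for b in(15,30,45,60):
    for d in(-45,-20,0,20,45):
      for psi in(-20,0,20):
        for y in(-.03,.03):
          o,F=final(r_(b),r_(d),r_(psi),.125,y); p,Rt=toolof(o,F,M)
          for s in([.7,.5,1.9,-1,1.6,2.2],[.5,.5,1.9,-.7,1.6,-2.2]):
            for q in ik(p,Rt,1,s): out.append((margin(q),b,d,psi,y,q,p))
  out.sort(key=lambda t:-t[0])
  print(len(out)); 
  for b in(15,30,45,60):
    for t in [t for t in out if t[1]==b][:4]: print(*t)
E
time timeout 570 python3 s2.py
```

```text
45 grasp [-0.95  1.03  2.17  1.35  1.56 -0.05]
59
0.1483230853490789 15 -20 -20 0.03 [ 0.72  0.82  1.88 -1.27  1.51  2.53] [0.54 0.09 0.15]
0.12013797635777657 15 0 -20 0.03 [ 0.73  0.86  1.88 -1.3   1.56  2.52] [0.55 0.09 0.15]
0.11414199041445805 15 -45 -20 0.03 [ 0.72  0.76  1.89 -1.25  1.46  2.57] [0.54 0.09 0.16]
0.08706522222164681 15 20 -20 0.03 [ 0.73  0.93  1.89 -1.33  1.63  2.56] [0.54 0.09 0.14]
0.328351998993589 30 -45 -20 0.03 [ 0.65  0.56  1.82 -1.09  1.35  2.19] [0.55 0.08 0.19]
0.2637934641393458 30 -20 -20 0.03 [ 0.67  0.68  1.82 -1.16  1.43  2.13] [0.55 0.09 0.17]
0.2516824203705459 30 -45 -20 -0.03 [ 0.55  0.53  1.9  -1.17  1.27  2.2 ] [0.55 0.02 0.19]
0.18199112450085875 30 -20 -20 -0.03 [ 0.58  0.65  1.9  -1.24  1.36  2.16] [0.56 0.03 0.17]
0.5534147362129352 45 -45 -20 0.03 [ 0.54  0.44  1.71 -0.87  1.31  1.78] [0.56 0.08 0.23]
0.507135312530144 45 -45 -20 -0.03 [ 0.44  0.4   1.77 -0.91  1.23  1.75] [0.56 0.02 0.23]
0.4180188773374267 45 -20 -20 0.03 [ 0.6   0.59  1.7  -1.    1.42  1.71] [0.57 0.08 0.19]
0.3792348470405993 45 -45 0 0.03 [ 0.46  0.25  1.95 -1.   
[... 1221 characters left out ...]
 1.5   1.76] [0.56 0.08 0.23]
0.5459150497647749 45 -45 -20 -0.03 [ 0.44  0.49  1.66 -0.87  1.42  1.73] [0.56 0.02 0.23]
0.4944389070403692 45 -45 0 0.03 [ 0.5   0.32  1.84 -0.92  1.11  1.79] [0.55 0.06 0.24]
0.4405720391614061 45 -20 -20 0.03 [ 0.6   0.69  1.6  -0.98  1.59  1.7 ] [0.57 0.08 0.19]
0.7765018002354835 60 -45 -20 0.03 [ 0.42  0.48  1.46 -0.64  1.56  1.42] [0.57 0.07 0.25]
0.7456985489189154 60 -45 -20 -0.03 [ 0.33  0.45  1.51 -0.67  1.49  1.37] [0.58 0.01 0.25]
0.65628016057134 60 -45 0 0.03 [ 0.35  0.27  1.67 -0.59  1.18  1.35] [0.56 0.05 0.26]
0.6194951933508019 60 -45 0 -0.03 [ 0.23  0.24  1.71 -0.6   1.11  1.26] [ 0.57 -0.01  0.26]
real	0m10.502s
user	0m10.830s
sys	0m0.080s
```

```bash
cat > s3.py <<'E'
from plan import *
np.set_printoptions(precision=2,suppress=True)
r_=np.radians
out=[]
for phi in(50,60):
 for gy in(-.055,-.03):
  M=rel(*grasp(phi,gy=gy)); qg=ik(*grasp(phi,gy=gy),q0=[-.95,1,2.1,1.3,1.6,0],n=1); print(phi,gy,"grasp",*qg)
  if not qg: continue
  for b in(8,15,25):
    for d in(-30,0):
      for psi in(-20,-10,0):
        for y in(.05,.09):
          o,F=final(r_(b),r_(d),r_(psi),.1,y); p,Rt=toolof(o,F,M)
          dx=-.020-(p-O)@SX; p=p+dx*SX; o=o+dx*SX
          for q in ik(p,Rt,1,[.7,.7,1.9,-1.1,1.6,2.3]): out.append((round(margin(q),2),phi,gy,b,d,psi,y,"cx",round((o-O)@SX,3),q,p))
out.sort(key=lambda t:-t[0])
for b in(8,15,25):
    for t in [t for t in out if t[3]==b][:9]: print(*t)
E
timeout 570 python3 s3.py
```

```text
50 -0.055 grasp [-0.93  1.01  2.1   1.28  1.58  0.04]
50 -0.03 grasp [-0.9   1.02  2.14  1.31  1.57 -0.02]
60 -0.055 grasp [-0.89  0.99  1.96  1.16  1.65  0.18]
60 -0.03 grasp [-0.86  0.99  2.    1.18  1.63  0.13]
0.12 60 -0.055 8 -30 -20 0.09 cx 0.004 [ 0.79  0.93  1.65 -1.04  1.78  2.56] [0.5  0.14 0.14]
0.12 60 -0.055 8 0 -20 0.09 cx 0.004 [ 0.79  0.97  1.65 -1.06  1.82  2.56] [0.5  0.14 0.13]
0.1 60 -0.03 8 -30 -20 0.09 cx 0.012 [ 0.76  0.92  1.7  -1.06  1.75  2.58] [0.51 0.12 0.14]
0.1 60 -0.03 8 0 -20 0.09 cx 0.013 [ 0.76  0.96  1.69 -1.08  1.79  2.58] [0.51 0.12 0.13]
0.08 60 -0.055 8 -30 -20 0.05 cx 0.004 [ 0.74  0.92  1.72 -1.07  1.73  2.6 ] [0.51 0.1  0.14]
0.08 60 -0.055 8 0 -20 0.05 cx 0.004 [ 0.74  0.96  1.72 -1.09  1.77  2.6 ] [0.51 0.1  0.13]
0.06 50 -0.055 8 0 -20 0.09 cx 0.004 [ 0.84  0.94  1.78 -1.15  1.7   2.62] [0.5  0.14 0.13]
0.06 60 -0.03 8 -30 -20 0.05 cx 0.012 [ 0.71  0.91  1.76 -1.1   1.7   2.62] [0.51 0.08 0.14]
0.06 60 -0.03 8 0 -20 0.05 cx 0.013 [ 0.71  0.95  1.76 -1.12  1.74  2.62] [0.51 0.08 0.13]
0.27 60 -0.055 15 -30 -20 0.09 cx 0.003 [ 0.78  0.86  1.
[... 934 characters left out ...]
1.67 -0.97  1.68  2.21] [0.51 0.12 0.17]
0.43 60 -0.055 25 -30 -20 0.05 cx 0.002 [ 0.71  0.76  1.7  -0.99  1.66  2.22] [0.51 0.1  0.17]
0.41 60 -0.03 25 -30 -20 0.05 cx 0.011 [ 0.68  0.75  1.74 -1.01  1.63  2.23] [0.51 0.08 0.17]
0.39 50 -0.055 25 -30 -20 0.09 cx 0.002 [ 0.8   0.71  1.76 -1.03  1.57  2.25] [0.5  0.14 0.17]
0.39 60 -0.055 25 -30 -10 0.09 cx 0.012 [ 0.79  0.7   1.76 -1.03  1.57  2.24] [0.51 0.14 0.18]
0.37 50 -0.03 25 -30 -20 0.09 cx 0.011 [ 0.77  0.7   1.8  -1.05  1.54  2.27] [0.51 0.12 0.17]
0.37 60 -0.055 25 0 -20 0.09 cx 0.004 [ 0.79  0.9   1.65 -1.05  1.81  2.2 ] [0.5  0.14 0.16]
0.36 60 -0.03 25 -30 -10 0.09 cx 0.017 [ 0.76  0.69  1.8  -1.06  1.53  2.26] [0.51 0.11 0.18]
```

```bash
cat > s4.py <<'E'
from plan import *
np.set_printoptions(precision=2,suppress=True)
for phi in(45,50,55):
  for gy in(-.055,-.04):
    for bx,by in((0,0),(1,1),(1,.5),(.5,1),(0,1)):
      p,Rt=grasp(phi,gy=gy); b=.055/np.hypot(bx,by)if bx+by else 0
      q=ik(p-b*(bx*SX+by*SY),Rt,1,[-.95,1,2.1,1.3,1.6,0]); print(phi,gy,bx,by,*q)
E
python3 s4.py
```

```text
45 -0.055 0 0 [-0.95  1.03  2.17  1.35  1.56 -0.05]
45 -0.055 1 1 [-1.07  1.02  2.14  1.23  1.56 -0.02]
45 -0.055 1 0.5 [-1.08  1.03  2.18  1.22  1.55 -0.07]
45 -0.055 0.5 1 [-1.05  1.01  2.11  1.24  1.58  0.02]
45 -0.055 0 1 [-1.01  1.    2.06  1.29  1.59  0.07]
45 -0.04 0 0 [-0.93  1.03  2.19  1.37  1.55 -0.09]
45 -0.04 1 1 [-1.06  1.03  2.17  1.24  1.55 -0.06]
45 -0.04 1 0.5 [-1.06  1.04  2.21  1.24  1.53 -0.11]
45 -0.04 0.5 1 [-1.04  1.02  2.14  1.26  1.57 -0.01]
45 -0.04 0 1 [-1.    1.01  2.09  1.3   1.58  0.04]
50 -0.055 0 0 [-0.93  1.01  2.1   1.28  1.58  0.04]
50 -0.055 1 1 [-1.05  1.    2.08  1.16  1.6   0.06]
50 -0.055 1 0.5 [-1.05  1.01  2.12  1.16  1.58  0.01]
50 -0.055 0.5 1 [-1.03  1.    2.04  1.18  1.61  0.1 ]
50 -0.055 0 1 [-0.99  0.99  1.99  1.22  1.62  0.14]
50 -0.04 0 0 [-0.91  1.01  2.12  1.3   1.57  0.  ]
50 -0.04 1 1 [-1.03  1.01  2.1   1.18  1.58  0.03]
50 -0.04 1 0.5 [-1.04  1.02  2.15  1.17  1.56 -0.02]
50 -0.04 0.5 1 [-1.02  1.    2.07  1.2   1.6   0.07]
50 -0.04 0 1 [-0.98  1.    2.02  1.24  1.61  0.12]
55 -0.055 0 0 [-0.91  1.    2.03  1.22  1.61  0.11]
55 -0.055 1 1 [-1.02  0.99  2.01  1.11  1.63  0.12]
55 -0.055 1 0.5 [-1.02  1.    2.05  1.1   1.61  0.08]
55 -0.055 0.5 1 [-1.    0.99  1.97  1.13  1.65  0.16]
55 -0.055 0 1 [-0.97  0.99  1.93  1.16  1.66  0.21]
55 -0.04 0 0 [-0.89  1.    2.05  1.23  1.6   0.08]
55 -0.04 1 1 [-1.01  1.    2.04  1.12  1.62  0.1 ]
55 -0.04 1 0.5 [-1.01  1.    2.08  1.11  1.6   0.05]
55 -0.04 0.5 1 [-0.99  0.99  2.    1.14  1.63  0.14]
55 -0.04 0 1 [-0.95  0.99  1.95  1.18  1.65  0.18]
```

```bash
cat >> plan.py <<'E'
PHI,GX,GY=48,-.045,-.05
QG=[-.95,1,2.1,1.3,1.6,0]
def rows(qs,hand,q0=None,dec=4):
    s=ctrl.get_state(); p0=s["eef_pos"]; R0=R.from_euler('xyz',s["tool_rot"]); last=(p0,R0)
    for q in qs:
        p,Rt=fk(q,X); print((np.r_[R0.inv().apply(p-p0)/.75,(R0.inv()*Rt).as_rotvec()/2/np.pi].round(4)).tolist()+[hand],
          "|",p.round(3),"d%.0fmm %.1fdeg"%(1e3*np.linalg.norm(p-last[0]),np.degrees((last[1].inv()*Rt).magnitude())))
        last=(p,Rt)
def interp(qa,qb,n): return [np.array(qa)+(np.array(qb)-qa)*i/n for i in range(1,n+1)]
E
python3 - <<'E'
from plan import *
p,Rt=grasp(PHI,GX,GY); z=Rt.apply([0,0,1]); pre=p-.06*z
qp=ik(pre,Rt,1,QG)[0]; qh=ik(pre+[0,0,.2],Rt,1,qp)[0]
print(qh.round(2),qp.round(2),p,pre)
q=ctrl.get_state()["joint_positions"]
rows(interp(q,qh,12),.7)
E
```

```text
[-1.06  0.57  2.08  1.23  1.75  0.46] [-1.06  1.01  2.1   1.19  1.58  0.03] [ 0.51567927 -0.04962612  0.117     ] [ 0.47818364 -0.0964671   0.117     ]
[0.0429, -0.0007, 0.0374, -0.01, 0.0192, 0.0515, 0.7] | [ 0.451 -0.003  0.304] d43mm 20.1deg
[0.0801, 0.0042, 0.0653, -0.0179, 0.039, 0.1033, 0.7] | [ 0.437 -0.     0.272] d35mm 20.2deg
[0.109, 0.0131, 0.0846, -0.0242, 0.0598, 0.1552, 0.7] | [0.424 0.006 0.249] d27mm 20.2deg
[0.1281, 0.0237, 0.0964, -0.0292, 0.0819, 0.2065, 0.7] | [0.415 0.013 0.235] d19mm 20.2deg
[0.1367, 0.0333, 0.1019, -0.0332, 0.1057, 0.2569, 0.7] | [0.411 0.02  0.228] d10mm 20.1deg
[0.1347, 0.0391, 0.102, -0.0365, 0.1319, 0.3057, 0.7] | [0.412 0.025 0.229] d5mm 19.9deg
[0.1232, 0.0383, 0.0979, -0.0394, 0.1613, 0.352, 0.7] | [0.419 0.025 0.236] d9mm 19.7deg
[0.1041, 0.0286, 0.0902, -0.0422, 0.1949, 0.3949, 0.7] | [0.429 0.018 0.247] d17mm 19.4deg
[0.0799, 0.0079, 0.0797, -0.0451, 0.2341, 0.4327, 0.7] | [0.442 0.003 0.263] d25mm 19.1deg
[0.0538, -0.0248, 0.067, 0.0408, -0.2354, -0.3888, 0.7] | [ 0.456 -0.021  0.281] d33mm 18.7deg
[0.0292, -0.07, 0.0522, 0.0365, -0.2327, -0.3351, 0.7] | [ 0.469 -0.054  0.299] d40mm 18.2deg
[0.0097, -0.1271, 0.0357, 0.0333, -0.2316, -0.282, 0.7] | [ 0.478 -0.096  0.317] d47mm 17.8deg
```

Call:
step_arm([
  [0.022,0,0.019,-0.005,0.01,0.026,0.7],
  [0.043,-0.001,0.037,-0.01,0.019,0.0515,0.7],
  [0.062,0.002,0.052,-0.014,0.029,0.077,0.7],
  [0.08,0.004,0.065,-0.018,0.039,0.103,0.7],
  [0.095,0.009,0.075,-0.021,0.049,0.129,0.7],
  [0.109,0.013,0.085,-0.024,0.06,0.155,0.7],
  [0.119,0.018,0.091,-0.027,0.071,0.181,0.7],
  [0.128,0.024,0.096,-0.029,0.082,0.2065,0.7],
  [0.133,0.029,0.1,-0.031,0.094,0.232,0.7],
  [0.137,0.033,0.102,-0.033,0.106,0.257,0.7],
])

```text
time_s: 9.07
eef_pos: [0.4174, 0.0187, 0.2301]
tool_rot: [2.91, -0.552, 1.731]
force: [-0.3, 0.8, 0.0]
opening: 0.0596
grasp_force: 0.0
```

```bash
cat > go.py <<'E'
from plan import *
p,Rt=grasp(PHI,GX,GY); z=Rt.apply([0,0,1]); pre=p-.06*z
qp=ik(pre,Rt,1,QG)[0]; qh=ik(pre+[0,0,.2],Rt,1,qp)[0]
s=ctrl.get_state(); q=s["joint_positions"]; f=fk(q,X); print(q.round(2),(f[0]-s["eef_pos"]).round(4))
E
python3 - <<'E'
from go import *
rows(interp(q,qh,14),.7)
E
```

```text
[-0.55  0.16  1.95  0.6   1.28 -0.89] [ 0.0001 -0.0001  0.0001]
[0.0023, -0.0008, 0.0025, -0.0008, 0.0108, 0.0255, 0.7] | [0.417 0.021 0.229] d3mm 10.0deg
[0.0046, 0.0004, 0.0029, -0.0011, 0.0219, 0.0507, 0.7] | [0.418 0.023 0.23 ] d2mm 9.9deg
[0.0066, 0.0036, 0.0009, -0.001, 0.0332, 0.0756, 0.7] | [0.419 0.023 0.233] d3mm 9.9deg
[0.0079, 0.0086, -0.0034, -0.0003, 0.045, 0.1002, 0.7] | [0.423 0.023 0.237] d5mm 9.8deg
[0.008, 0.0153, -0.01, 0.0009, 0.0572, 0.1243, 0.7] | [0.427 0.02  0.242] d7mm 9.7deg
[0.0068, 0.0233, -0.019, 0.0027, 0.0698, 0.1479, 0.7] | [0.432 0.016 0.248] d9mm 9.7deg
[0.0039, 0.0325, -0.0303, 0.0052, 0.083, 0.1709, 0.7] | [0.438 0.01  0.255] d11mm 9.6deg
[-0.001, 0.0424, -0.0439, 0.0083, 0.0966, 0.1932, 0.7] | [0.444 0.001 0.263] d13mm 9.5deg
[-0.008, 0.0528, -0.0597, 0.0122, 0.1109, 0.2147, 0.7] | [ 0.45  -0.009  0.272] d15mm 9.4deg
[-0.0174, 0.0631, -0.0776, 0.0169, 0.1258, 0.2353, 0.7] | [ 0.457 -0.022  0.281] d17mm 9.3deg
[-0.0292, 0.073, -0.0974, 0.0225, 0.1414, 0.2549, 0.7] | [ 0.463 -0.037  0.29 ] d19mm 9.2deg
[-0.0434, 0.0822, -0.1191, 0.0291, 0.1577, 0.2733, 0.7] | [ 0.469 -0.055  0.299] d21mm 9.1deg
[-0.0602, 0.0901, -0.1424, 0.0367, 0.1746, 0.2904, 0.7] | [ 0.474 -0.074  0.308] d22mm 8.9deg
[-0.0794, 0.0964, -0.1672, 0.0453, 0.1923, 0.3059, 0.7] | [ 0.478 -0.096  0.317] d24mm 8.8deg
```

Call:
step_arm([
  [0.002,-0.001,0.0025,-0.001,0.011,0.0255,0.7],
  [0.005,0,0.003,-0.001,0.022,0.051,0.7],
  [0.007,0.004,0.001,-0.001,0.033,0.076,0.7],
  [0.008,0.009,-0.003,0,0.045,0.1,0.7],
  [0.008,0.015,-0.01,0.001,0.057,0.124,0.7],
  [0.007,0.023,-0.019,0.003,0.07,0.148,0.7],
  [0.004,0.0325,-0.03,0.005,0.083,0.171,0.7],
  [-0.001,0.042,-0.044,0.008,0.097,0.193,0.7],
  [-0.008,0.053,-0.06,0.012,0.111,0.215,0.7],
  [-0.017,0.063,-0.078,0.017,0.126,0.235,0.7],
])

```text
time_s: 10.32
eef_pos: [0.4565, -0.0227, 0.2813]
tool_rot: [-1.872, -0.48, -0.311]
force: [-0.1, -0.5, -0.7]
opening: 0.0596
grasp_force: 0.0
```

Run:
```python
from go import *
rows(interp(q,qh,5),.7)
print("down",qp)
```

```text
[-0.92  0.46  2.04  1.04  1.62  0.07] [ 0.0001 -0.0003  0.    ]
[0.0148, 0.0008, -0.0135, 0.0052, 0.0094, 0.0174, 0.7] | [ 0.462 -0.035  0.289] d15mm 7.4deg
[0.0296, 0.0021, -0.0286, 0.0111, 0.0186, 0.0345, 0.7] | [ 0.467 -0.048  0.296] d16mm 7.3deg
[0.0444, 0.0041, -0.0457, 0.0176, 0.0276, 0.0512, 0.7] | [ 0.471 -0.063  0.303] d17mm 7.2deg
[0.059, 0.0068, -0.0647, 0.0248, 0.0363, 0.0675, 0.7] | [ 0.475 -0.079  0.31 ] d18mm 7.1deg
[0.0732, 0.0102, -0.0856, 0.0327, 0.0449, 0.0833, 0.7] | [ 0.478 -0.096  0.317] d19mm 7.1deg
down [-1.06085734  1.00877119  2.10259871  1.1851365   1.58216821  0.02801116]
```

Next, finish the high pre-grasp. From there, with the tool horizontal and tool y pointing down, I descend 0.2 m along +y.

Call:
step_arm([
  [0.015,0.001,-0.0135,0.005,0.009,0.017,0.7],
  [0.03,0.002,-0.029,0.011,0.019,0.0345,0.7],
  [0.044,0.004,-0.046,0.018,0.028,0.051,0.7],
  [0.059,0.007,-0.065,0.025,0.036,0.0675,0.7],
  [0.0732,0.0102,-0.0856,0.0327,0.0449,0.0833,0.7],
  [0.0732,0.0102,-0.0856,0.0327,0.0449,0.0833,0.7],
])

```text
time_s: 11.08
eef_pos: [0.4775, -0.0965, 0.3165]
tool_rot: [-1.572, -0.005, -0.674]
force: [0.4, -0.4, 0.5]
opening: 0.0598
grasp_force: 0.0
```

Run:
```python
from go import *
print(s["eef_pos"],s["tool_rot"]); print(row(pre,Rt))
p=tray("scene")
```

```text
[-1.06  0.57  2.08  1.22  1.75  0.46] [ 0.0001 -0.0003  0.    ]
[ 0.4774714  -0.09650516  0.31648054] [-1.57178906 -0.00491413 -0.67433928]
[-0.0006, 0.266, 0.0009, 0.0002, 0.0001, 0.0008]
scene tray ((23.78606414794922, 15.142715454101562), (132.92269897460938, 152.5083770751953), 0.4661911129951477) [[-0.0391, -0.0597], [0.0888, 0.0867]]
```

Call:
step_arm([
  [0,0.06,0,0,0,0.001,0.7],
  [0,0.12,0,0,0,0.001,0.7],
  [0,0.18,0,0,0,0.001,0.7],
  [0,0.23,0.001,0,0,0.001,0.7],
  [0,0.255,0.001,0,0,0.001,0.7],
  [0,0.2675,0.001,0,0,0.001,0.7],
  [0,0.2675,0.001,0,0,0.001,0.7],
])

```text
time_s: 12.05
eef_pos: [0.4779, -0.0945, 0.1171]
tool_rot: [-1.572, 0.001, -0.674]
force: [-0.6, -0.5, -0.3]
opening: 0.06
grasp_force: 0.0
```

Run:
```python
from go import *
print(s["eef_pos"],s["tool_rot"],s["force"]); print(row(p,Rt))
im=ctrl.get_image("side"); save(im,"s1.png"); 
cv2.imwrite("pics/s1c.png",cv2.resize(im["img"][150:390,220:540,::-1],(800,600)))
```

```text
[-1.06  1.01  2.11  1.19  1.58  0.03] [ 0.0001 -0.0004 -0.    ]
[ 0.47794843 -0.09446527  0.11705777] [-1.57212806e+00  6.18844391e-04 -6.74041575e-01] [-0.6101146  -0.48226924 -0.27270201]
[0.002, -0.0, 0.0781, 0.0002, 0.0002, -0.0001]
```

View pics/s1c.png

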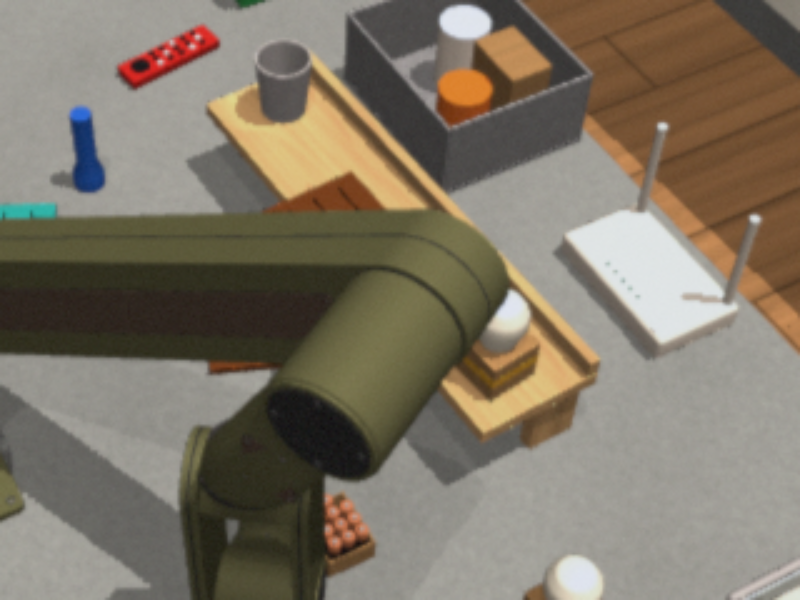

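The side view shows the arm's elbow high above the scene. The cells (crop 345,540) and bulb_a (500,340) are untouched, so I insert along the tool axis.

Call:
step_arm([
  [0.001,0,0.02,0,0,0,0.7],
  [0.002,0,0.04,0,0,0,0.7],
  [0.002,0,0.06,0,0,0,0.7],
  [0.002,0,0.075,0,0,0,0.7],
  [0.002,0,0.077,0,0,0,0.7],
  [0.002,0,0.077,0,0,0,0.7],
])

```text
time_s: 12.85
eef_pos: [0.5151, -0.0502, 0.1171]
tool_rot: [-1.572, 0.001, -0.675]
force: [0.1, 0.2, -0.3]
opening: 0.0594
grasp_force: 0.0
```

Run:
```python
from go import *
print(s["eef_pos"],s["force"]); 
im=ctrl.get_image("scene"); save(im,"c1.png"); 
cv2.imwrite("pics/c1c.png",cv2.resize(im["img"][180:360,240:480,::-1],(800,600)))
```

```text
[-0.93  1.01  2.13  1.31  1.57 -0.  ] [ 0.0002 -0.0004 -0.    ]
[ 0.51508143 -0.05023653  0.11713224] [ 0.09425413  0.18344048 -0.28027162]
```

View pics/c1c.png

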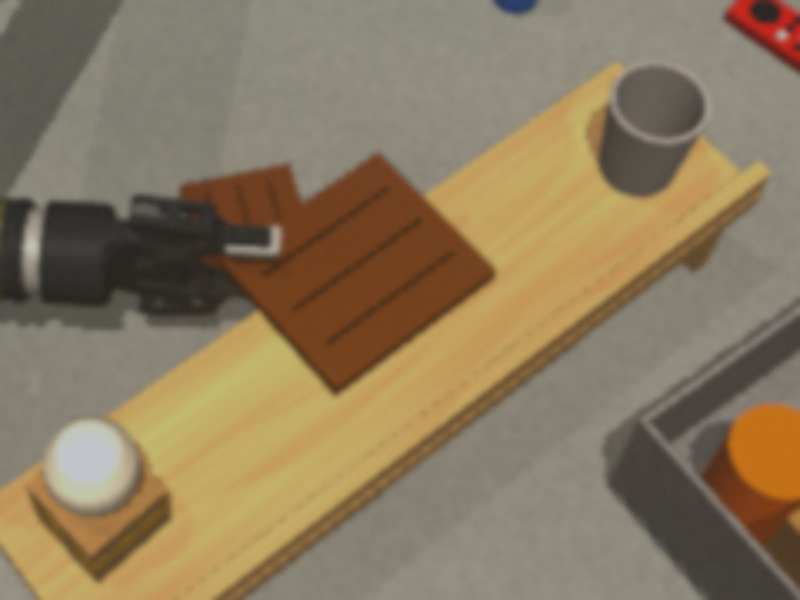

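The crop shows the upper finger over the tray's right front corner (tip at 275,245), with the tray overhanging the edge. Close the gripper.

Call:
step_arm([
  [0,0,0,0,0,0,0.3],
  [0,0,0,0,0,0,0],
  [0,0,0,0,0,0,0],
  [0,0,0,0,0,0,0],
  [0,0,0,0,0,0,0],
])

```text
time_s: 13.52
eef_pos: [0.5151, -0.0507, 0.1172]
tool_rot: [-1.572, 0.001, -0.676]
force: [-0.6, 0.1, -0.8]
opening: 0.0131
grasp_force: 59.2
```

Call:
step_arm([
  [0,-0.01,0,0,0,0,0],
  [0,-0.03,0,0,0,0,0],
  [0,-0.06,0,0,0,0,0],
  [0,-0.1,0,0,0,0,0],
  [0,-0.15,0,0,0,0,0],
  [0,-0.2,0,0,0,0,0],
  [0,-0.25,0,0,0,0,0],
  [0,-0.3,0,0,0,0,0],
  [0,-0.32,0,0,0,0,0],
  [0,-0.32,0,0,0,0,0],
])

```text
time_s: 14.78
eef_pos: [0.5146, -0.0491, 0.3586]
tool_rot: [-1.574, -0.002, -0.674]
force: [0.4, -0.2, -2.3]
opening: 0.013
grasp_force: 58.8
```

Run:
```python
from plan import *
np.set_printoptions(precision=4,suppress=True)
s=ctrl.get_state();print(s["joint_positions"],s["eef_pos"],s["opening"],s["grasp_force"])
p=ctrl.get_image("scene");W=cloud(p)
for r in ctrl.trace("tray",p):
    a=W[r["pixels"]&(p["depth"]>0)]
    if np.median(a[:,2])>.2:
        a=a[abs(a[:,2]-np.median(a[:,2]))<.02]
        A=np.c_[a[:,:2],np.ones(len(a))]; print("plane",np.linalg.lstsq(A,a[:,2],rcond=None)[0]); l=(a-O)@np.c_[SX,SY]; print(cv2.minAreaRect((l*1000).astype(np.float32)))
```

```text
[-0.9339  0.476   2.0776  1.3515  1.7114  0.5701] [ 0.5146 -0.0491  0.3586] 0.012993791174803407 58.75770791899413
plane [-0.0153  0.0016  0.3737]
((23.837352752685547, 15.639381408691406), (132.26760864257812, 151.93870544433594), 0.3154316544532776)
```

```bash
cat > fin.py <<'E'
from plan import *
np.set_printoptions(precision=2,suppress=True)
M=np.load("M.npz") if __import__("os").path.exists("M.npz") else None
if M is None:
    s=ctrl.get_state(); p=s["eef_pos"]; Rt=R.from_euler('xyz',s["tool_rot"]); o=S(.0238,.0145,p[2]-.007)
    T=R.from_rotvec([0,0,np.radians(.35)])*T0
    np.savez("M.npz",a=T.inv().apply(p-o),b=(T.inv()*Rt).as_quat()); M=np.load("M.npz")
M=(M["a"],R.from_quat(M["b"]))
def traypose(p,Rt): F=Rt*M[1].inv(); return p-F.apply(M[0]),F
def fin(b,d,psi,y,tx=-.02,dz=0):
    o,F=final(*np.radians([b,d,psi]),.1,y); p,Rt=toolof(o,F,M); p=p+(tx-(p-O)@SX)*SX+[0,0,dz]; return p,Rt
E
cat > s5.py <<'E'
from fin import *
print(M[0],M[1].as_matrix())
out=[]
for b in(12,18,25,32):
  for d in(-60,-40,-20):
    for psi in(-20,-10,0):
      for y in(0,.04,.08):
        p,Rt=fin(b,d,psi,y)
        for q in ik(p,Rt,1,[.7,.6,1.9,-1.1,1.5,2.2]):
            z=Rt.apply([0,0,1]); o,F=traypose(p,Rt); t=np.array([.365,.322])-p[:2]; zz=-z[:2]/np.hypot(*z[:2]); along=t@zz; perp=abs(t[0]*zz[1]-t[1]*zz[0]); h=p[2]-along*z[2]/np.hypot(*z[:2])
            out.append((round(margin(q),2),b,d,psi,y,"cx %.3f torch perp %.3f axis z %.3f"%((o-O)@SX,perp,h),q,p))
out.sort(key=lambda t:-t[0])
for b in(12,18,25,32):
    for t in [t for t in out if t[1]==b][:7]: print(*t)
E
python3 s5.py
```

```text
[-0.05 -0.05  0.01] [[ 0.74 -0.    0.67]
 [-0.67 -0.    0.74]
 [-0.   -1.   -0.  ]]
0.1 12 -20 -20 0.08 cx 0.006 torch perp 0.047 axis z 0.173 [ 0.82  0.86  1.83 -1.16  1.61  2.58] [0.51 0.13 0.14]
0.08 12 -40 -20 0.08 cx 0.005 torch perp 0.046 axis z 0.191 [ 0.82  0.82  1.84 -1.15  1.58  2.6 ] [0.51 0.13 0.15]
0.05 12 -20 -20 0.04 cx 0.006 torch perp 0.032 axis z 0.178 [ 0.77  0.85  1.9  -1.21  1.57  2.63] [0.51 0.09 0.14]
0.04 12 -40 -20 0.04 cx 0.005 torch perp 0.031 axis z 0.198 [ 0.77  0.81  1.91 -1.2   1.54  2.64] [0.51 0.09 0.15]
0.03 12 -60 -20 0.08 cx 0.005 torch perp 0.045 axis z 0.201 [ 0.82  0.8   1.84 -1.15  1.56  2.65] [0.51 0.13 0.15]
0.0 12 -20 -20 0 cx 0.006 torch perp 0.017 axis z 0.183 [ 0.71  0.85  1.97 -1.27  1.53  2.68] [0.51 0.05 0.14]
0.0 12 -20 -10 0.08 cx 0.016 torch perp 0.003 axis z 0.185 [ 0.85  0.82  1.98 -1.29  1.5   2.68] [0.51 0.13 0.14]
0.24 18 -20 -20 0.08 cx 0.005 torch perp 0.050 axis z 0.201 [ 0.81  0.8   1.83 -1.13  1.57  2.44] [0.51 0.13 0.15]
0.21 18 -40 -20 0.08 cx 0.005 torch perp 0.049 axis z 0.229 [ 0.81  0.74  1.83 -1.11  1.53  2.47] [0.5
[... 1479 characters left out ...]
] [0.51 0.13 0.19]
0.41 32 -60 -20 0.08 cx 0.002 torch perp 0.047 axis z 0.350 [ 0.73  0.52  1.8  -0.97  1.4   2.27] [0.51 0.12 0.2 ]
0.4 32 -60 -20 0.04 cx 0.002 torch perp 0.033 axis z 0.373 [ 0.67  0.49  1.86 -1.01  1.35  2.28] [0.51 0.09 0.2 ]
0.4 32 -40 -20 0.04 cx 0.001 torch perp 0.047 axis z 0.338 [ 0.69  0.56  1.84 -1.02  1.41  2.15] [0.51 0.09 0.19]
0.39 32 -20 -20 0.08 cx 0.002 torch perp 0.062 axis z 0.263 [ 0.78  0.68  1.78 -1.03  1.53  2.1 ] [0.51 0.13 0.18]
0.36 32 -60 -20 0 cx 0.002 torch perp 0.019 axis z 0.396 [ 0.61  0.47  1.91 -1.06  1.29  2.28] [0.51 0.05 0.2 ]
0.35 32 -40 -20 0 cx 0.001 torch perp 0.034 axis z 0.358 [ 0.63  0.54  1.9  -1.07  1.36  2.16] [0.51 0.05 0.19]
```

```bash
cat >> fin.py <<'E'
CUP=np.array([.603,.232]);BULB=np.array([.618,-.25])
def show(qs):
    for q in qs:
        p,Rt=fk(q,X); o,F=traypose(p,Rt); c=F.apply(COR)+o
        g=(np.array(np.meshgrid(np.linspace(-.065,.065,7),np.linspace(-.075,.075,7),[0,.014])).reshape(3,-1).T); c=F.apply(g)+o
        n=lambda C:min(np.r_[9,c[np.hypot(*(c[:,:2]-C).T)<.075,2]])
        print(p.round(3),"flip %.2f"%np.arccos(F.apply([0,0,1])[2]),"minz %.3f minr %.3f cupz %.2f bulbz %.2f torch %.2f"%(c[:,2].min(),np.hypot(c[:,0],c[:,1]).min(),n(CUP),n(BULB),n(np.array([.365,.322]))))
FP=(18,-30,-10,.07,-.017)
def finq(dz,q0=[.8,.7,1.95,-1.2,1.45,2.4]): return ik(*fin(*FP,dz=dz),1,q0)
E
cat > s6.py <<'E'
from fin import *
for dz in(.15,.1,.05,.0,-.02,-.035): print(dz,*finq(dz),fin(*FP,dz=dz)[0])
o,F=traypose(*fin(*FP)); print("centre",(o-O)@np.c_[SX,SY])
q=ctrl.get_state()["joint_positions"]; qf=finq(.12)[0]
show([q]+interp(q,qf,12))
E
python3 s6.py
```

```text
0.15 [ 0.81  0.45  1.89 -1.23  1.53  2.21] [0.51 0.12 0.31]
0.1 [ 0.81  0.53  1.93 -1.24  1.49  2.32] [0.51 0.12 0.26]
0.05 [ 0.81  0.62  1.96 -1.25  1.45  2.44] [0.51 0.12 0.21]
0.0 [ 0.81  0.71  1.98 -1.26  1.41  2.55] [0.51 0.12 0.16]
-0.02 [ 0.81  0.75  1.99 -1.27  1.4   2.59] [0.51 0.12 0.14]
-0.035 [ 0.81  0.78  1.99 -1.27  1.39  2.62] [0.51 0.12 0.13]
centre [0.02 0.07]
[ 0.52 -0.05  0.36] flip 0.00 minz 0.350 minr 0.491 cupz 9.00 bulbz 9.00 torch 9.00
[0.47 0.04 0.31] flip 0.21 minz 0.281 minr 0.429 cupz 9.00 bulbz 9.00 torch 9.00
[0.4  0.11 0.27] flip 0.44 minz 0.215 minr 0.360 cupz 9.00 bulbz 9.00 torch 0.22
[0.32 0.13 0.23] flip 0.68 minz 0.156 minr 0.287 cupz 9.00 bulbz 9.00 torch 9.00
[0.25 0.13 0.2 ] flip 0.92 minz 0.106 minr 0.212 cupz 9.00 bulbz 9.00 torch 9.00
[0.21 0.1  0.18] flip 1.16 minz 0.070 minr 0.138 cupz 9.00 bulbz 9.00 torch 9.00
[0.19 0.05 0.16] flip 1.41 minz 0.049 minr 0.077 cupz 9.00 bulbz 9.00 torch 9.00
[0.2  0.   0.16] flip 1.66 minz 0.045 minr 0.072 cupz 9.00 bulbz 9.00 torch 9.00
[ 0.24 -0.03  0.16] flip 1.91 minz 0.055 minr 0.140 cupz 9.00 bulbz 9.00 torch 9.00
[ 0.3  -0.04  0.18] flip 2.15 minz 0.083 minr 0.220 cupz 9.00 bulbz 9.00 torch 9.00
[ 0.38 -0.03  0.21] flip 2.39 minz 0.122 minr 0.305 cupz 9.00 bulbz 9.00 torch 9.00
[0.45 0.03 0.24] flip 2.62 minz 0.171 minr 0.390 cupz 9.00 bulbz 9.00 torch 9.00
[0.51 0.12 0.28] flip 2.83 minz 0.231 minr 0.472 cupz 9.00 bulbz 9.00 torch 9.00
```

Run:
```python
from fin import *
q=ctrl.get_state()["joint_positions"]; qf=finq(.12)[0]; qm=np.array([-.06,.15,1.3,.05,1.7,1.5])
a=interp(q,qm,8);b=interp(qm,qf,8)
show(a+b)
print("A");rows(interp(q,qm,20)[:10],0)
```

```text
[0.5  0.   0.34] flip 0.14 minz 0.313 minr 0.458 cupz 9.00 bulbz 9.00 torch 9.00
[0.48 0.04 0.33] flip 0.31 minz 0.271 minr 0.423 cupz 9.00 bulbz 9.00 torch 9.00
[0.47 0.05 0.32] flip 0.50 minz 0.231 minr 0.393 cupz 9.00 bulbz 9.00 torch 9.00
[0.46 0.06 0.31] flip 0.70 minz 0.199 minr 0.372 cupz 9.00 bulbz 9.00 torch 9.00
[0.46 0.05 0.31] flip 0.91 minz 0.181 minr 0.363 cupz 9.00 bulbz 9.00 torch 9.00
[0.48 0.04 0.33] flip 1.13 minz 0.182 minr 0.371 cupz 9.00 bulbz 9.00 torch 9.00
[0.5  0.03 0.37] flip 1.33 minz 0.205 minr 0.393 cupz 9.00 bulbz 9.00 torch 9.00
[0.52 0.03 0.42] flip 1.52 minz 0.252 minr 0.424 cupz 9.00 bulbz 9.00 torch 9.00
[0.5  0.03 0.37] flip 1.68 minz 0.202 minr 0.397 cupz 9.00 bulbz 9.00 torch 9.00
[0.49 0.03 0.33] flip 1.86 minz 0.169 minr 0.375 cupz 9.00 bulbz 9.00 torch 9.00
[0.47 0.02 0.3 ] flip 2.04 minz 0.154 minr 0.364 cupz 9.00 bulbz 9.00 torch 9.00
[0.47 0.02 0.29] flip 2.23 minz 0.154 minr 0.365 cupz 9.00 bulbz 9.00 torch 9.00
[0.47 0.02 0.28] flip 2.40 minz 0.166 minr 0.380 cupz 9.00 bulbz 9.00 torch 9.00
[0.48 0.04 0.28] flip 2.57 minz 0.186 minr 0.40
[... 375 characters left out ...]
eg
[-0.0694, 0.0228, 0.0456, -0.0273, -0.0432, -0.0003, 0] | [0.5  0.01 0.34] d20mm 6.1deg
[-0.089, 0.0311, 0.0543, -0.038, -0.0558, -0.0012, 0] | [0.49 0.02 0.33] d17mm 6.0deg
[-0.106, 0.0391, 0.0603, -0.0492, -0.0675, -0.0024, 0] | [0.48 0.04 0.33] d15mm 5.9deg
[-0.1202, 0.0466, 0.0639, -0.0611, -0.0782, -0.0042, 0] | [0.47 0.04 0.32] d12mm 5.8deg
[-0.1313, 0.0531, 0.0656, -0.0735, -0.0877, -0.0064, 0] | [0.47 0.05 0.32] d10mm 5.7deg
[-0.1394, 0.0583, 0.0659, -0.0863, -0.0961, -0.0092, 0] | [0.46 0.05 0.31] d7mm 5.6deg
[-0.1442, 0.0619, 0.0653, -0.0994, -0.1032, -0.0126, 0] | [0.46 0.06 0.31] d5mm 5.5deg
[-0.1459, 0.0635, 0.0641, -0.1127, -0.1091, -0.0165, 0] | [0.46 0.06 0.31] d2mm 5.4deg
```

Call:
step_arm([
  [-0.024,0.007,0.019,-0.008,-0.015,0,0],
  [-0.048,0.015,0.034,-0.017,-0.03,0,0],
  [-0.069,0.023,0.046,-0.027,-0.043,0,0],
  [-0.089,0.031,0.054,-0.038,-0.056,-0.001,0],
  [-0.106,0.039,0.06,-0.049,-0.0675,-0.002,0],
  [-0.12,0.047,0.064,-0.061,-0.078,-0.004,0],
  [-0.131,0.053,0.066,-0.0735,-0.088,-0.006,0],
  [-0.139,0.058,0.066,-0.086,-0.096,-0.009,0],
  [-0.144,0.062,0.065,-0.099,-0.103,-0.013,0],
  [-0.146,0.0635,0.064,-0.113,-0.109,-0.0165,0],
])

```text
time_s: 16.12
eef_pos: [0.459, 0.0557, 0.3081]
tool_rot: [-2.264, 0.144, -0.008]
force: [-0.8, 0.2, -1.4]
opening: 0.0133
grasp_force: 58.6
```

```bash
cat > nx.py <<'E'
import sys
from fin import *
s=ctrl.get_state();q=s["joint_positions"];print(q,s["opening"]); qf=finq(.12)[0]; qm=np.array([-.06,.15,1.3,.05,1.7,1.5])
rows(interp(q,qm if sys.argv[1]=="m" else qf,int(sys.argv[2]))[:10],0)
E
python3 nx.py m 10
```

```text
[-0.5   0.32  1.69  0.7   1.71  1.04] 0.01329928707271046
[0.0002, 0.0005, -0.0021, -0.014, -0.0043, -0.0013, 0] | [0.46 0.05 0.31] d2mm 5.3deg
[0.0023, -0.0003, -0.0071, -0.0281, -0.0072, -0.0025, 0] | [0.46 0.05 0.31] d4mm 5.2deg
[0.0061, -0.003, -0.0148, -0.0423, -0.0088, -0.0039, 0] | [0.47 0.05 0.32] d7mm 5.1deg
[0.0117, -0.0078, -0.0251, -0.0563, -0.009, -0.0052, 0] | [0.47 0.04 0.32] d9mm 5.1deg
[0.0187, -0.0152, -0.0378, -0.0701, -0.0078, -0.0066, 0] | [0.48 0.04 0.33] d12mm 5.0deg
[0.0268, -0.0255, -0.0526, -0.0836, -0.0052, -0.008, 0] | [0.48 0.04 0.34] d15mm 5.0deg
[0.0358, -0.039, -0.0694, -0.0966, -0.0012, -0.0095, 0] | [0.49 0.03 0.36] d17mm 4.9deg
[0.0452, -0.0558, -0.0878, -0.109, 0.0041, -0.0109, 0] | [0.5  0.03 0.38] d20mm 4.9deg
[0.0545, -0.076, -0.1078, -0.1208, 0.0107, -0.0124, 0] | [0.51 0.03 0.4 ] d22mm 4.9deg
[0.0634, -0.0996, -0.1291, -0.1317, 0.0185, -0.0138, 0] | [0.52 0.03 0.42] d25mm 4.9deg
```

Call:
step_arm([
  [0,0,-0.002,-0.014,-0.004,-0.001,0],
  [0.002,0,-0.007,-0.028,-0.007,-0.0025,0],
  [0.006,-0.003,-0.015,-0.042,-0.009,-0.004,0],
  [0.012,-0.008,-0.025,-0.056,-0.009,-0.005,0],
  [0.019,-0.015,-0.038,-0.07,-0.008,-0.007,0],
  [0.027,-0.0255,-0.053,-0.084,-0.005,-0.008,0],
  [0.036,-0.039,-0.069,-0.097,-0.001,-0.0095,0],
  [0.045,-0.056,-0.088,-0.109,0.004,-0.011,0],
  [0.0545,-0.076,-0.108,-0.121,0.011,-0.012,0],
  [0.063,-0.1,-0.129,-0.132,0.0185,-0.014,0],
])

```text
time_s: 17.38
eef_pos: [0.5223, 0.0284, 0.4195]
tool_rot: [-3.094, 0.005, 0.016]
force: [-0.2, 0.6, -2.4]
opening: 0.0134
grasp_force: 58.6
```

```bash
python3 nx.py f 20
```

```text
[-0.06  0.15  1.3   0.05  1.7   1.5 ] 0.013368927347644569
[-0.0102, 0.0008, 0.0295, -0.01, -0.0067, 0.0006, 0] | [0.51 0.03 0.4 ] d23mm 4.3deg
[-0.0205, 0.0023, 0.0564, -0.0205, -0.0125, 0.0006, 0] | [0.51 0.03 0.38] d22mm 4.3deg
[-0.0306, 0.0044, 0.0805, -0.0315, -0.0175, -0.0, 0] | [0.5  0.03 0.36] d20mm 4.4deg
[-0.0401, 0.0071, 0.102, -0.043, -0.0216, -0.0012, 0] | [0.49 0.03 0.34] d18mm 4.4deg
[-0.0487, 0.01, 0.1207, -0.0548, -0.0247, -0.003, 0] | [0.48 0.03 0.33] d16mm 4.4deg
[-0.0561, 0.0131, 0.1368, -0.0669, -0.0269, -0.0054, 0] | [0.48 0.02 0.32] d13mm 4.5deg
[-0.062, 0.0159, 0.1504, -0.0791, -0.028, -0.0085, 0] | [0.47 0.02 0.31] d11mm 4.6deg
[-0.0664, 0.0183, 0.1616, -0.0914, -0.0282, -0.0121, 0] | [0.47 0.02 0.3 ] d9mm 4.6deg
[-0.0691, 0.0198, 0.1705, -0.1037, -0.0273, -0.0163, 0] | [0.47 0.02 0.29] d7mm 4.7deg
[-0.07, 0.0201, 0.1773, -0.1159, -0.0254, -0.0211, 0] | [0.47 0.02 0.29] d5mm 4.8deg
```

Call:
step_arm([
  [-0.01,0.001,0.0295,-0.01,-0.007,0.001,0],
  [-0.0205,0.002,0.056,-0.0205,-0.0125,0.001,0],
  [-0.031,0.004,0.08,-0.0315,-0.0175,0,0],
  [-0.04,0.007,0.102,-0.043,-0.022,-0.001,0],
  [-0.049,0.01,0.121,-0.055,-0.025,-0.003,0],
  [-0.056,0.013,0.137,-0.067,-0.027,-0.005,0],
  [-0.062,0.016,0.15,-0.079,-0.028,-0.0085,0],
  [-0.066,0.018,0.162,-0.091,-0.028,-0.012,0],
  [-0.069,0.02,0.1705,-0.104,-0.027,-0.016,0],
  [-0.07,0.02,0.177,-0.116,-0.025,-0.021,0],
])

```text
time_s: 18.62
eef_pos: [0.4694, 0.0191, 0.2859]
tool_rot: [2.464, 0.191, 0.092]
force: [-0.2, 0.1, -2.4]
opening: 0.013
grasp_force: 58.7
```

```bash
python3 nx.py f 10
```

```text
[ 0.38  0.32  1.61 -0.59  1.6   1.89] 0.013045928820054911
[0.002, -0.004, 0.0026, -0.0125, 0.0035, -0.0032, 0] | [0.47 0.02 0.28] d4mm 4.8deg
[0.0054, -0.008, 0.0027, -0.0249, 0.0081, -0.0066, 0] | [0.47 0.02 0.28] d4mm 4.9deg
[0.0101, -0.0124, 0.0002, -0.037, 0.0136, -0.0102, 0] | [0.47 0.03 0.28] d5mm 5.0deg
[0.0162, -0.0178, -0.0049, -0.0488, 0.0202, -0.014, 0] | [0.48 0.03 0.28] d7mm 5.1deg
[0.0233, -0.0245, -0.0125, -0.0603, 0.0277, -0.0181, 0] | [0.48 0.04 0.28] d9mm 5.1deg
[0.0313, -0.0329, -0.0225, -0.0714, 0.0361, -0.0224, 0] | [0.49 0.05 0.28] d11mm 5.2deg
[0.0398, -0.0433, -0.0349, -0.0819, 0.0453, -0.0269, 0] | [0.49 0.06 0.28] d14mm 5.3deg
[0.0485, -0.0562, -0.0493, -0.0919, 0.0554, -0.0317, 0] | [0.5  0.08 0.28] d16mm 5.4deg
[0.0569, -0.0717, -0.0656, -0.1013, 0.0662, -0.0369, 0] | [0.51 0.1  0.28] d18mm 5.5deg
[0.0648, -0.0901, -0.0836, -0.1101, 0.0776, -0.0423, 0] | [0.51 0.12 0.28] d20mm 5.5deg
```

Call:
step_arm([
  [0.002,-0.004,0.003,-0.0125,0.0035,-0.003,0],
  [0.005,-0.008,0.003,-0.025,0.008,-0.007,0],
  [0.01,-0.012,0,-0.037,0.014,-0.01,0],
  [0.016,-0.018,-0.005,-0.049,0.02,-0.014,0],
  [0.023,-0.0245,-0.0125,-0.06,0.028,-0.018,0],
  [0.031,-0.033,-0.0225,-0.071,0.036,-0.022,0],
  [0.04,-0.043,-0.035,-0.082,0.045,-0.027,0],
  [0.0485,-0.056,-0.049,-0.092,0.055,-0.032,0],
  [0.057,-0.072,-0.066,-0.101,0.066,-0.037,0],
  [0.065,-0.09,-0.0835,-0.11,0.0775,-0.042,0],
])

```text
time_s: 19.88
eef_pos: [0.5106, 0.1153, 0.284]
tool_rot: [1.847, 0.14, 0.641]
force: [-0.1, -0.5, -1.5]
opening: 0.0136
grasp_force: 58.9
```

Run:
```python
from fin import *
s=ctrl.get_state();q=s["joint_positions"];print(q,s["opening"]); show([q])
for dz in(.08,.04,.01,.0,-.003): print(dz,row(*fin(*FP,dz=dz)))
p=ctrl.get_image("scene"); save(p,"f1.png"); cv2.imwrite("pics/f1c.png",cv2.resize(p["img"][120:360,240:560,::-1],(800,600)))
```

```text
[ 0.81  0.49  1.91 -1.23  1.51  2.28] 0.013587565229645777
[0.51 0.12 0.28] flip 2.83 minz 0.232 minr 0.473 cupz 9.00 bulbz 9.00 torch 9.00
0.08 [0.0064, -0.0524, 0.0141, 0.0002, 0.0, -0.0005]
0.04 [0.0138, -0.1032, 0.0285, 0.0002, 0.0, -0.0005]
0.01 [0.0194, -0.1413, 0.0393, 0.0002, 0.0, -0.0005]
0.0 [0.0213, -0.154, 0.0429, 0.0002, 0.0, -0.0005]
-0.003 [0.0218, -0.1578, 0.044, 0.0002, 0.0, -0.0005]
```

View pics/f1c.png

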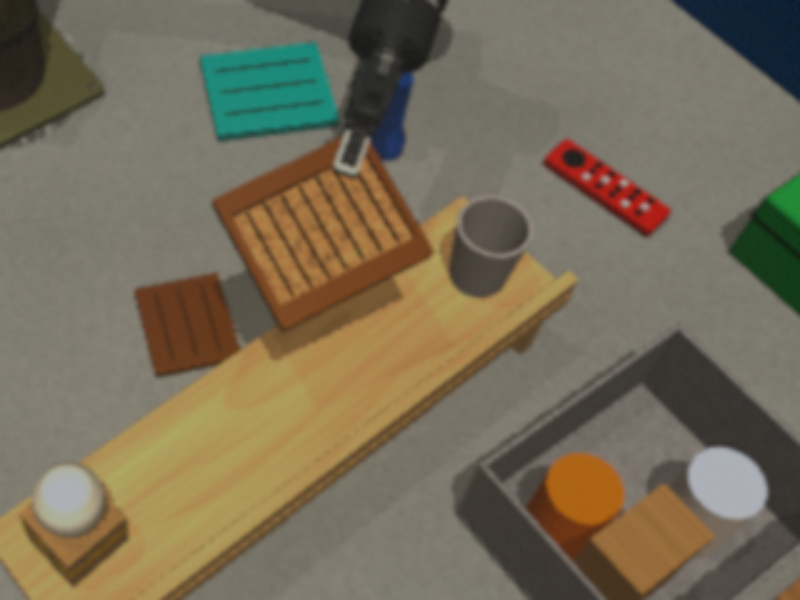

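The tray is now open side up and held at the gripper (crop 350,155), above the shelf between the bulb and the cup. Lower it until its back corner touches.

Call:
step_arm([
  [0.003,-0.026,0.007,0,0,0,0],
  [0.0064,-0.0524,0.0141,0,0,0,0],
  [0.01,-0.078,0.021,0,0,0,0],
  [0.0138,-0.103,0.0285,0,0,0,0],
  [0.0165,-0.122,0.034,0,0,0,0],
  [0.0194,-0.141,0.039,0,0,0,0],
  [0.0203,-0.148,0.041,0,0,0,0],
  [0.0213,-0.154,0.043,0,0,0,0],
  [0.0213,-0.154,0.043,0,0,0,0],
])

```text
time_s: 21.05
eef_pos: [0.5106, 0.1153, 0.1647]
tool_rot: [1.847, 0.135, 0.64]
force: [-0.7, -0.2, -1.1]
opening: 0.0131
grasp_force: 59.1
```

Run:
```python
from fin import *
s=ctrl.get_state();q=s["joint_positions"];print(q,s["opening"],s["force"]); show([q])
for dz in(-.002,-.004,-.03): print(dz,row(*fin(*FP,dz=dz)))
```

```text
[ 0.81  0.71  1.98 -1.26  1.42  2.55] 0.013052314976594905 [-0.73 -0.21 -1.07]
[0.51 0.12 0.17] flip 2.83 minz 0.113 minr 0.473 cupz 9.00 bulbz 9.00 torch 9.00
-0.002 [-0.0005, -0.005, 0.0007, 0.0001, 0.0001, -0.0013]
-0.004 [-0.0002, -0.0076, 0.0014, 0.0001, 0.0001, -0.0013]
-0.03 [0.0045, -0.0406, 0.0108, 0.0001, 0.0001, -0.0013]
```

Call:
step_arm([
  [0,-0.004,0.001,0,0,0,0],
  [0,-0.008,0.002,0,0,0,0],
  [0,-0.008,0.002,0,0,0,0],
])

```text
time_s: 21.42
eef_pos: [0.51, 0.1149, 0.1595]
tool_rot: [1.845, 0.135, 0.64]
force: [-0.5, 1.4, 2.8]
opening: 0.0135
grasp_force: 59.0
```

Call:
step_arm([
  [0,0,0,0,0,0,0.19],
  [0,0,0,0,0,0,0.23],
  [0,0,0,0,0,0,0.27],
  [0,0,0,0,0,0,0.31],
  [0,0,0,0,0,0,0.35],
  [0,0,0,0,0,0,0.35],
])

```text
time_s: 22.18
eef_pos: [0.5098, 0.1149, 0.1586]
tool_rot: [1.848, 0.136, 0.64]
force: [-0.1, -0.1, -1.3]
opening: 0.03
grasp_force: 0.4
```

```bash
cat > look.py <<'E'
from fin import *
import sys
s=ctrl.get_state();print(s["time_s"],s["eef_pos"],s["opening"],s["force"],"tcp shelf",(s["eef_pos"]-O)@np.c_[SX,SY])
for n in sys.argv[1:]:
    p=ctrl.get_image(n);W=cloud(p)
    for r in ctrl.trace("tray",p):
        a=W[r["pixels"]&(p["depth"]>0)]
        if np.median(a[:,2])>.1 and len(a)>300:
            A=np.c_[a[:,:2]-a[:,:2].mean(0),np.ones(len(a))]
            for _ in range(3):
                c=np.linalg.lstsq(A,a[:,2],rcond=None)[0]; k=abs(A@c-a[:,2])<.006; A,a=A[k],a[k]
            l=(a-O)@np.c_[SX,SY]; r_=cv2.minAreaRect((l*1000).astype(np.float32)); print(n,"slope deg %.1f z %.3f"%(np.degrees(np.hypot(c[0],c[1])),c[2]),np.round(r_[0]),np.round(r_[1]),round(r_[2],1),"corners",cv2.boxPoints(r_).round().tolist())
E
python3 look.py scene
```

```text
22.175 [0.51 0.11 0.16] 0.029986050090323985 [-0.07 -0.09 -1.35] tcp shelf [-0.02  0.13]
scene slope deg 13.3 z 0.140 [16. 72.] [152. 129.] 79.9 corners [[-61.0, 8.0], [66.0, -15.0], [93.0, 135.0], [-34.0, 158.0]]
```

Call:
step_arm([
  [0.001,-0.005,0.0015,0,0,0,0.37],
  [0.002,-0.01,0.003,0,0,0,0.39],
  [0.003,-0.015,0.0045,0,0,0,0.41],
  [0.004,-0.02,0.006,0,0,0,0.43],
  [0.004,-0.025,0.007,0,0,0,0.45],
  [0.005,-0.03,0.0085,0,0,0,0.47],
  [0.0055,-0.035,0.01,0,0,0,0.49],
  [0.006,-0.039,0.011,0,0,0,0.51],
  [0.006,-0.039,0.011,0,0,0,0.53],
])

```text
time_s: 23.4
eef_pos: [0.51, 0.1151, 0.1276]
tool_rot: [1.847, 0.136, 0.64]
force: [0.5, 0.2, -1.1]
opening: 0.0456
grasp_force: 0.4
```

```bash
python3 look.py scene
```

```text
23.4 [0.51 0.12 0.13] 0.045585799293792605 [ 0.47  0.24 -1.09] tcp shelf [-0.02  0.13]
scene slope deg 0.5 z 0.122 [13. 74.] [152. 134.] 79.6 corners [[-67.0, 11.0], [65.0, -13.0], [92.0, 136.0], [-39.0, 161.0]]
```

Run:
```python
from fin import *
s=ctrl.get_state();p=s["eef_pos"];Rt=R.from_euler('xyz',s["tool_rot"]); z=Rt.apply([0,0,1]);h=np.array([z[0],z[1],0]);h/=np.linalg.norm(h); print(z)
for b,dz in((0,-.004),(.03,-.004),(.06,-.004),(.08,.0),(.08,.12)):
    t=p-b*h+[0,0,dz]; print(b,dz,row(t),*ik(t,Rt,1,s["joint_positions"]))
D=R.from_euler('xyz',[np.pi,0,TH])
for a in((-.1,.074,.25),(-.1,.074,.118),(-.004,.074,.118)):print(a,*ik(S(*a),D,1,[.1,.4,1.7,0,1.1,1.6]))
```

```text
[ 0.54 -0.79 -0.27]
0 -0.004 [0.0007, -0.0051, 0.0014, 0.0, 0.0, 0.0] [ 0.81  0.79  1.99 -1.28  1.39  2.64]
0.03 -0.004 [0.0022, -0.0158, -0.0371, 0.0, 0.0, 0.0] [ 0.87  0.79  1.97 -1.22  1.42  2.63]
0.06 -0.004 [0.0038, -0.0265, -0.0756, 0.0, 0.0, 0.0] [ 0.92  0.79  1.94 -1.17  1.44  2.61]
0.08 0.0 [0.004, -0.0286, -0.1027, 0.0, 0.0, 0.0] [ 0.96  0.79  1.92 -1.13  1.47  2.6 ]
0.08 0.12 [-0.0176, 0.1239, -0.146, 0.0, 0.0, 0.0] [ 0.96  0.58  1.87 -1.12  1.58  2.36]
(-0.1, 0.074, 0.25) [ 0.03  0.11  1.78 -0.    1.26  1.55]
(-0.1, 0.074, 0.118) [ 0.03  0.27  1.97 -0.    0.9   1.55]
(-0.004, 0.074, 0.118) [ 0.04  0.38  1.77 -0.    0.99  1.55]
```

Call:
step_arm([
  [0.001,-0.005,0.001,0,0,0,0.53],
  [0.001,-0.009,-0.012,0,0,0,0.53],
  [0.002,-0.0125,-0.025,0,0,0,0.53],
  [0.0025,-0.017,-0.04,0,0,0,0.53],
  [0.003,-0.021,-0.056,0,0,0,0.53],
  [0.004,-0.0265,-0.0756,0,0,0,0.53],
  [0.002,-0.01,-0.084,0,0,0,0.53],
  [-0.005,0.03,-0.1,0,0,0,0.53],
  [-0.012,0.08,-0.12,0,0,0,0.53],
  [-0.0176,0.124,-0.14,0,0,0,0.53],
])

```text
time_s: 24.75
eef_pos: [0.4668, 0.1772, 0.2489]
tool_rot: [1.847, 0.135, 0.639]
force: [0.1, 0.5, -0.2]
opening: 0.045
grasp_force: 0.0
```

```bash
python3 look.py scene
python3 - <<'E'
from fin import *
D=R.from_euler('xyz',[np.pi,0,TH]); q=ctrl.get_state()["joint_positions"]
qt=ik(S(-.1,.074,.25),D,1,[.1,.4,1.7,0,1.1,1.6])[0]; print(q,qt)
qm=(q+qt)/2; qm[1]-=.25
rows(interp(q,qm,8)+interp(qm,qt,8),1)
E
```

```text
24.75 [0.47 0.18 0.25] 0.045007656043861304 [ 0.13  0.53 -0.23] tcp shelf [-0.06  0.19]
scene slope deg 2.8 z 0.120 [16. 73.] [153. 128.] 78.7 corners [[-62.0, 11.0], [63.0, -14.0], [93.0, 136.0], [-32.0, 161.0]]
[ 0.95  0.57  1.87 -1.13  1.57  2.36] [ 0.03  0.11  1.78 -0.    1.26  1.55]
[-0.032, 0.0098, 0.024, 0.0147, -0.0106, 0.0042, 1] | [0.46 0.15 0.26] d31mm 6.7deg
[-0.0629, 0.0174, 0.043, 0.0298, -0.0197, 0.0091, 1] | [0.45 0.12 0.26] d28mm 6.6deg
[-0.092, 0.0236, 0.0571, 0.0449, -0.0271, 0.0147, 1] | [0.44 0.1  0.27] d25mm 6.4deg
[-0.1186, 0.029, 0.0665, 0.06, -0.0329, 0.021, 1] | [0.43 0.08 0.27] d22mm 6.3deg
[-0.1424, 0.0344, 0.0718, 0.0749, -0.0371, 0.028, 1] | [0.42 0.07 0.28] d19mm 6.1deg
[-0.1631, 0.0405, 0.0734, 0.0895, -0.0395, 0.0357, 1] | [0.41 0.06 0.28] d16mm 6.0deg
[-0.1808, 0.048, 0.0718, 0.1034, -0.0402, 0.0441, 1] | [0.4  0.05 0.29] d14mm 5.9deg
[-0.1956, 0.0574, 0.0675, 0.1166, -0.0393, 0.0532, 1] | [0.39 0.04 0.3 ] d14mm 5.7deg
[-0.1953, 0.0416, 0.0706, 0.1289, -0.043, 0.0549, 1] | [0.39 0.04 0.28] d12mm 4.7deg
[-0.1927, 0.0282, 0.0731, 0.1411, -0.0458, 0.0574, 1] | [0.39 0.05 0.28] d10mm 4.6deg
[-0.1877, 0.0175, 0.0754, 0.1531, -0.0477, 0.0609, 1] | [0.39 0.05 0.27] d9mm 4.5deg
[-0.1805, 0.0097, 0.0781, 0.1648, -0.0485, 0.0654, 1] | [0.39 0.05 0.26] d8mm 4.5deg
[-0.1714, 0.0048, 0.0815, 0.1759, -0.0485, 0.0707, 1] | [0.4  0.05 0.25] d8mm 4.4deg
[-0.1606, 0.0031, 0.0863, 0.1865, -0.0475, 0.077, 1] | [0.41 0.06 0.25] d9mm 4.4deg
[-0.1485, 0.0046, 0.0928, 0.1964, -0.0456, 0.0842, 1] | [0.42 0.06 0.25] d10mm 4.4deg
[-0.1355, 0.0093, 0.1013, 0.2054, -0.0429, 0.0923, 1] | [0.43 0.06 0.25] d12mm 4.4deg
```

Call:
step_arm([
  [-0.032,0.01,0.024,0.015,-0.0106,0.004,1],
  [-0.063,0.017,0.043,0.03,-0.02,0.009,1],
  [-0.092,0.024,0.057,0.045,-0.027,0.015,1],
  [-0.119,0.029,0.0665,0.06,-0.033,0.021,1],
  [-0.142,0.034,0.072,0.075,-0.037,0.028,1],
  [-0.163,0.0405,0.073,0.0895,-0.0395,0.036,1],
  [-0.181,0.048,0.072,0.103,-0.04,0.044,1],
  [-0.195,0.042,0.0706,0.129,-0.043,0.055,1],
  [-0.188,0.0175,0.0754,0.153,-0.048,0.061,1],
  [-0.171,0.005,0.0815,0.176,-0.0485,0.071,1],
])

```text
time_s: 26.1
eef_pos: [0.3987, 0.0527, 0.2508]
tool_rot: [2.935, 0.056, 0.13]
force: [-0.5, -0.6, -0.7]
opening: 0.0855
grasp_force: 0.0
```

```bash
python3 look.py scene side
python3 - <<'E'
from fin import *
D=R.from_euler('xyz',[np.pi,0,TH])
print(row(S(-.1,.074,.25),D))
E
```

```text
26.1 [0.4  0.05 0.25] 0.08548487315723693 [-0.5  -0.57 -0.75] tcp shelf [-0.13  0.07]
scene slope deg 2.2 z 0.120 [14. 73.] [152. 131.] 79.8 corners [[-64.0, 10.0], [64.0, -13.0], [91.0, 136.0], [-37.0, 160.0]]
side slope deg 0.5 z 0.120 [13. 71.] [160. 135.] 79.7 corners [[-68.0, 4.0], [65.0, -20.0], [93.0, 137.0], [-39.0, 161.0]]
[0.0421, -0.0012, -0.0016, 0.0343, 0.0079, 0.0122]
```

Call:
step_arm([
  [0.02,0,0,0.017,0.004,0.006,1],
  [0.035,-0.001,-0.001,0.034,0.008,0.012,1],
  [0.035,-0.001,-0.001,0.034,0.008,0.012,1],
  [0.035,-0.001,-0.001,0.034,0.008,0.012,1],
])

```text
time_s: 26.8
eef_pos: [0.4242, 0.0575, 0.2498]
tool_rot: [3.14, -0.0, 0.063]
force: [0.3, -0.3, -0.2]
opening: 0.0852
grasp_force: 0.0
```

Run:
```python
from fin import *
D=R.from_euler('xyz',[np.pi,0,TH]); print(ctrl.get_state()["tool_rot"])
print(row(S(-.105,.074,.118),D),row(S(-.004,.074,.118),D))
```

```text
[ 3.14 -0.    0.06]
[0.0008, 0.0013, 0.1757, 0.0003, -0.0, 0.0009] [0.1354, 0.002, 0.1757, 0.0003, -0.0, 0.0009]
```

Call:
step_arm([
  [0,0.001,0.05,0,0,0.001,1],
  [0,0.001,0.1,0,0,0.001,1],
  [0,0.001,0.15,0,0,0.001,1],
  [0,0.001,0.175,0,0,0.001,1],
  [0,0.001,0.1757,0,0,0.001,1],
  [0.01,0.001,0.1757,0,0,0.001,1],
  [0.02,0.001,0.1757,0,0,0.001,1],
  [0.027,0.001,0.1757,0,0,0.001,1],
  [0.034,0.001,0.1757,0,0,0.001,1],
  [0.041,0.001,0.1757,0,0,0.001,1],
])

```text
time_s: 28.05
eef_pos: [0.4568, 0.058, 0.1186]
tool_rot: [-3.142, -0.003, 0.055]
force: [-1.7, -0.9, 0.5]
opening: 0.0852
grasp_force: 0.4
```

```bash
python3 - <<'E'
from fin import *
p=ctrl.get_image("scene"); cv2.imwrite("pics/g1c.png",cv2.resize(p["img"][150:330,260:500,::-1],(800,600)))
E
python3 look.py scene
```

```text
28.1 [0.46 0.06 0.12] 0.08546804161198482 [-0.22 -0.56  1.02] tcp shelf [-0.07  0.07]
scene slope deg 3.7 z 0.120 [12. 77.] [157. 137.] 79.1 corners [[-70.0, 13.0], [65.0, -13.0], [94.0, 142.0], [-40.0, 167.0]]
```

View pics/g1c.png

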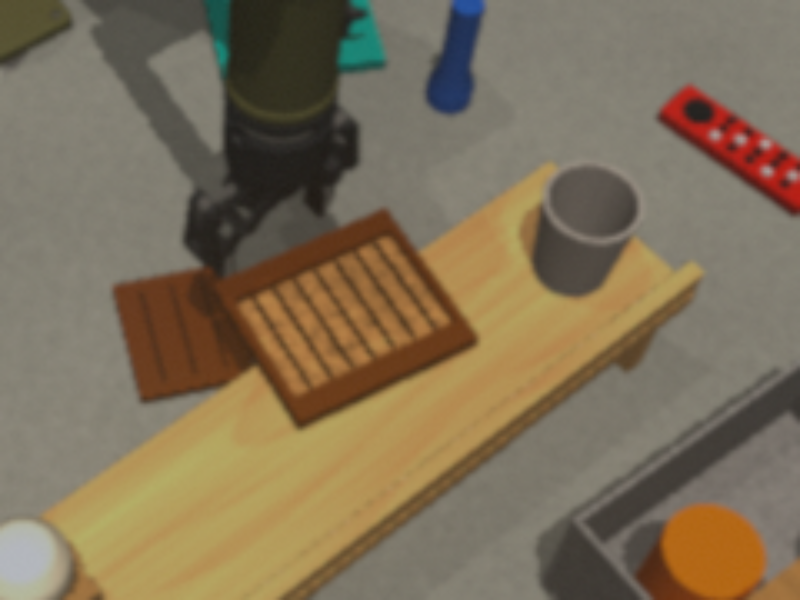

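The crop shows the tray open side up and flat, with the right finger just touching its front edge near (220,275). I continue the push.

Call:
step_arm([
  [0.008,0,0,0,0,0,1],
  [0.016,0,0,0,0,0,1],
  [0.024,0,0,0,0,0,1],
  [0.032,0,0,0,0,0,1],
  [0.04,0,0,0,0,0,1],
  [0.048,0,0,0,0,0,1],
  [0.055,0,0,0,0,0,1],
  [0.055,0,0,0,0,0,1],
])

```text
time_s: 29.2
eef_pos: [0.4985, 0.0605, 0.1186]
tool_rot: [-3.141, -0.003, 0.055]
force: [0.2, 0.1, -0.6]
opening: 0.0855
grasp_force: 0.0
```

```bash
python3 look.py scene
```

```text
29.2 [0.5  0.06 0.12] 0.08554268620998416 [ 0.16  0.09 -0.6 ] tcp shelf [-0.03  0.07]
scene slope deg 1.2 z 0.121 [46. 86.] [153. 132.] 89.9 corners [[-20.0, 10.0], [112.0, 10.0], [112.0, 163.0], [-20.0, 163.0]]
```

Call:
step_arm([
  [0.008,0,0,0,0,0,1],
  [0.016,0,0,0,0,0,1],
  [0.024,0,0,0,0,0,1],
  [0.03,0,0,0,0,0,1],
  [0.034,0,0,0,0,0,1],
  [0.0365,0,0,0,0,0,1],
  [0.0365,0,0,0,0,0,1],
])

```text
time_s: 30.18
eef_pos: [0.5254, 0.0619, 0.1187]
tool_rot: [-3.141, -0.003, 0.055]
force: [0.3, -0.0, 0.9]
opening: 0.0853
grasp_force: 0.0
```

```bash
python3 look.py scene side
```

```text
30.175 [0.53 0.06 0.12] 0.0853498615445321 [ 0.31 -0.04  0.88] tcp shelf [-0.    0.07]
scene slope deg 0.3 z 0.121 [71. 86.] [152. 133.] 89.1 corners [[3.0, 11.0], [137.0, 9.0], [139.0, 161.0], [6.0, 163.0]]
side slope deg 2.1 z 0.120 [70. 83.] [137. 156.] 0.4 corners [[1.0, 161.0], [2.0, 4.0], [139.0, 5.0], [138.0, 162.0]]
```

Call:
step_arm([
  [0.002,0,0,0,0,0,1],
  [0.004,0,0,0,0,0,1],
  [0.004,0,0,0,0,0,1],
])

```text
time_s: 30.75
eef_pos: [0.528, 0.0621, 0.1187]
tool_rot: [-3.141, -0.002, 0.055]
force: [-2.4, 0.4, 2.3]
opening: 0.0853
grasp_force: 1.0
```

Call:
step_arm([
  [-0.01,0,0,0,0,0,1],
  [-0.04,0,0,0,0,0,1],
  [-0.08,0,-0.02,0,0,0,1],
  [-0.11,0,-0.08,0,0,0,1],
  [-0.11,0,-0.14,0,0,0,1],
  [-0.11,0,-0.14,0,0,0,1],
])

```text
time_s: 31.5
eef_pos: [0.448, 0.0576, 0.2271]
tool_rot: [3.142, -0.012, 0.055]
force: [0.0, -0.3, 0.2]
opening: 0.0855
grasp_force: 0.0
```

```bash
python3 look.py scene side
python3 - <<'E'
from fin import *
p=ctrl.get_image("wrist"); W=cloud(p); save(p,"w9.png")
l=(W-O)@np.c_[SX,SY]
for y in(.03,.06,.085,.11,.14):
    k=(abs(l[...,1]-y)<.006)&(abs(W[...,2]-.124)<.004)&(l[...,0]<.145)&(l[...,0]>-.05)
    print(y,k.sum(),np.percentile(l[k][:,0],[1,99]).round(4) if k.sum()>20 else "")
E
```

```text
31.5 [0.45 0.06 0.23] 0.08554463160974293 [ 0.04 -0.25  0.25] tcp shelf [-0.08  0.07]
scene slope deg 0.2 z 0.121 [75. 87.] [153. 131.] 89.6 corners [[9.0, 10.0], [140.0, 10.0], [141.0, 163.0], [10.0, 164.0]]
side slope deg 0.8 z 0.121 [73. 84.] [135. 157.] 0.5 corners [[5.0, 162.0], [6.0, 5.0], [141.0, 6.0], [140.0, 163.0]]
0.03 1219 [0.01 0.04]
0.06 1126 [0.01 0.04]
0.085 1209 [0.01 0.04]
0.11 1131 [0.01 0.04]
0.14 1223 [0.01 0.04]
```

View pics/w9.png

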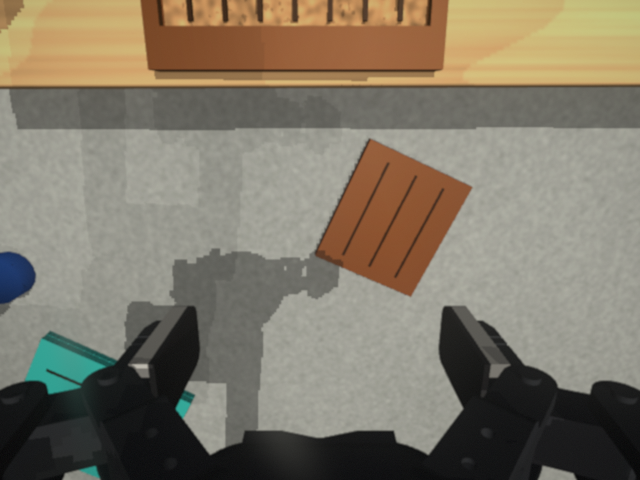

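The wrist view shows the tray's front edge (row 70) parallel to the shelf's front edge (row 86). The tray is open side up at x ≈ 0.074, square, flat and untouched, so I hand in.

```bash
python3 -c "
from cell import ctrl
print(ctrl.hand_in())"
```

```text
the job is handed in; nothing more can be done
None
```

The tray was slid out, turned over under control, and left open side up, flat and square against the back strip (x about 0.074 m). I saw no bystander moved, and the job is handed in at about 32 s; the hand-in gave no verdict.

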